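# Un-nest, turn and stack two totes with axle spacers

## Task

Two stack-nest totes stand nested, and each is to carry one axle spacer. Lift the blue tote out and set it down on the free worktop beside it, stand one spacer upright in the grey tote, then put the blue tote back on top turned end for end (yellow ends opposite), so that it rests level on the grey tote's lugs instead of nesting, and last stand the other spacer upright in the blue tote. Leave the grey tote where it stands and do not disturb the other things on the bench.

Things in the scene. Friction and masses are not known exactly. Their poses are not given: they have to be found in the camera images.
- lower_tote: Grey plastic stack-nest tote, 0.4 kg, over the rim 246 mm long (its y) and 152 mm wide (its x), 86 mm high; z up; origin: centre of its underside. 3 mm walls flare from 220 x 124 mm outside at the floor to 241 x 145 mm at the rim. Its +y end is marked bright yellow. It stands on the worktop and stays there.
- upper_tote: Blue plastic stack-nest tote, 0.4 kg, over the rim 246 mm long (its y) and 152 mm wide (its x), 86 mm high; z up; origin: centre of its underside. 3 mm walls flare from 220 x 124 mm outside at the floor to 241 x 145 mm at the rim. Its +y end is marked bright yellow. It starts nested in the grey tote, same way round; lift it straight up, clear after 55 mm.
- lower_tote_lug (a point): One stacking lug of the grey tote. In both totes each long wall has two hollow inside pillars, at y = +76 and -44 mm, whose flat tops 76 mm up are the lugs; pillars reach in to x = 41 mm and are 44 mm wide at the floor, less higher up. With yellow ends together the totes nest, 34 mm apart in height. With them opposite it rests on the lugs, 76 mm higher, with 6 mm play each way inside the rim.
- upper_tote_grip (a point): Centre of the blue tote's grip, 72 mm above its underside: a straight upright-sided bar across the middle, 80 mm along x, 14 mm thick (y), from 56 to 86 mm up (level with the rim), on a 23 mm wide shoulder whose foot splays to 38 mm at the floor. Pinch the bar from above, fingers closing along the tote's y. The grey tote has the same bar.
- upper_tote_yellow_end (a point): Middle of the blue tote's yellow rim strip: at y = +122 mm, 86 mm above its underside.
- lower_tote_bay (a point): Middle of the floor of the grey tote's compartment on its yellow side (y = +63 mm, on the floor, 3 mm above the underside; axes as the tote's). The bay is clear from y = 19 to 107 mm and 80 mm wide at the floor. The other bay mirrors it at y = -63 mm; either serves.
- upper_tote_bay (a point): The same point in the blue tote: middle of the bay on its yellow side, y = +63 mm, on the floor, 3 mm above its underside. The other bay mirrors it at y = -63 mm; either serves.
- spacer_a_center (a point): Brass-coloured axle spacer tube, 30 mm outer diameter, 62 mm tall, 120 g, standing upright on the worktop. The point is its centre, half-way up; z is its long axis. It can be gripped across its diameter at any height.
- spacer_b_center (a point): Brass-coloured axle spacer tube, 30 mm outer diameter, 62 mm tall, 120 g, standing upright on the worktop. The point is its centre, half-way up; z is its long axis. It can be gripped across its diameter at any height. Same as the other spacer; which goes where is free.
- spacer_a: The same spacer; origin at the centre of its underside.
- spacer_b: The same spacer; origin at the centre of its underside.
- oil_bottle: Bystander: yellow oil dropper bottle with red nozzle, 53 mm across, 142 mm tall; origin under its centre.
- marker_red: Bystander: white and red paint marker, 132 mm long, 15 mm thick; origin under its centre.

How it is judged:
By the outcome, as a careful person would: the job done as asked, in the order asked, and still so for the second after the job is handed in, with the robot touching nothing.
It also fails if it takes over 72 s, if anything falls off the work surface, if the arm or the gripper's body presses on something with over 40 N, if the wrist force passes 120 N, or if a joint passes its speed limit or range.

## Robot

A 7-joint arm with a two-finger parallel gripper is mounted at the origin on the work surface; the furniture and walls round the work are solid. World frame = base frame: x ahead of the robot, y to its left, z up, the work surface at z = 0. Lengths are in m, angles in rad, forces in N, time in s.
With the tool pointing down it reaches from about 0.425 to 0.875 m from the base axis. Payload 9.9 kg.
Tool frame: the origin (TCP) lies at the very end of the fingers, on their centre line; the grasp point (between the pads) lies env.pinch_z behind it (env.pinch_z is the distance from the TCP to the grasp point, in m); x points along the fingers, z is the direction in which the jaws open and shut, and the axes are right-handed (so a half turn about x gives the same grasp; the last joint's range is limited). The gripper opens to 85 mm and grips with 20 to 120 N. Pads are 22 mm wide; open, the fingers measure 114 mm over their backs; the gripper's body (76 mm by 85 mm) begins 54 mm behind the grasp point. The pads swing forward as they close: fully open they stand 13 mm farther back than shut.
Start: joints at [-1.392, 0.576, 0.025, 1.437, -0.015, 1.129, -0.057], TCP at [0.175, 0.652, 0.231] pointing down, gripper open.
Joint ranges: [-2.76, 2.76], [-0.34, 2.15], [-1.52, 1.57], [0.19, 2.46], [-1.09, 4.23], [0.17, 1.99], [-2.82, 2.82]. Speed limits (rad/s): [2.22, 2.22, 3.01, 3.01, 3.14, 3.14, 3.14].

## Interface

Orientations are given as a unit quaternion [w, x, y, z].
In Python, from station import env, viewer gives the robot as it stands.
- The arm moves only by the tool servo_tool, never from a script. Its argument "moves" is a list that holds one entry, the list of rows, each a list of 4 numbers: the shift along the tool's x, y, z as a fraction of full scale, then the turn about the tool's x as a fraction of full scale. In form: [[[dx, dy, dz, twist], ...]]. A call has exactly 8 rows; each row shifts and turns the pose as measured when the row begins, along the tool's axes as they then stand; what a row does not reach is not made up. Full scale, the value 1, is 0.5 m for a shift and 180 degrees for a turn. A row lasts 1/10 s, in which the tool goes at most 50 mm and 8.59 degrees, less where a joint would pass 70% of its speed; a pose out of reach is approached as far as the arm can. A call with a number of a shift or a turn outside -1 to 1 is refused whole. A call with a gripper value outside its range is refused whole. "fingers" is the gripper command: -1 is fully open, 1 is shut, values between are in proportion, set as the call begins (left out, the last holds). The fingers move at their own pace and stop on an object; the grip force is fixed at half the most. Time passes only in rows, so rows that do not move let the fingers close, or fill a call up. It gives the time, the measured TCP pose, the force and the opening at its end, in the units of the state.
- env.get_state(): the state, without advancing time (a new reading comes with each control period).
- viewer.camera(name): name is "side" or "top" or "wrist"; returns the picture (480x640x3 uint8, blue, green, red); there is no depth.
- viewer.camera_params(name): a dict with "K" (3x3 intrinsics, pixels), "dist" ([k1, k2, p1, p2, k3] as OpenCV has them; the pictures are not rectified), "world_to_cam" (4x4, takes a point from world to camera coordinates); the wrist camera has in their place "tool_from_camera" (4x4, takes a point from camera to tool coordinates, whose origin is the TCP and whose axes are the tool frame's). Camera axes: x right, y up, looking along -z (the intrinsics and any distortion apply to the point x, -y, -z); pixel columns grow to the right and rows downward; lengths in m; the calibration is good to about 2 mm. A picture is of the moment at which its call begins: read the wrist's pose just before it. camera_params takes no time and is no camera call.
- env.sign_off(): hands the job in, once; it reports no verdict.
The state is a dict: "time_s": time; "qpos": joint angles; "joint_velocities": joint speeds; "tau": joint torques, N m; "ee_pos": TCP position; "ee_rot": TCP orientation; "force": force on the tool from outside, world axes, zero at the start; "torque": the same for the moment, N m; "gripper_width": finger opening in m.
Only numpy, scipy, OpenCV 4.12 (cv2) and the standard library are available. Lean on these libraries where they do the work, as an engineer would, in place of code of your own. Each camera call takes 0.05 s, during which the arm holds its last target.

## Working session

There is one attempt and no reset: what is moved stays moved. The work goes in short steps, Python scripts to look and compute and a tool call to move; the robot and the scene stay as the last step left them, time stands still between calls to the robot, and variables do not carry over. Pictures are saved under pics/ and viewed, and the job is handed in when it is done.

Besides the shell and the picture viewer there is one more tool, called after ">>>" by a JSON object that holds its "op" and its "data", one argument or row to a line. servo_tool: Moves the arm, as the interface text tells. Its arguments: {"type":"object","properties":{"moves":{"type":"array"},"fingers":{"type":"number"}},"required":["moves"]}

```bash
ls; mkdir -p pics; cat > h.py <<'E'
import numpy as np, cv2
from scipy.spatial.transform import Rotation as R
from station import env, viewer
E
python3 - <<'E'
from h import *
s=env.get_state(); print(s['time_s'],s['ee_pos'],s['ee_rot'],s['gripper_width'],env.pinch_z)
for n in ['side','top','wrist']:
    cv2.imwrite(f'pics/{n}0.png',viewer.camera(n)); p=viewer.camera_params(n); print(n,{k:np.round(v,4).tolist() for k,v in p.items()})
E
```

```text
pics
0.0 [0.17518233 0.65140331 0.23047819] [ 0.56073617 -0.43057225  0.56161661  0.42984796] 0.08494999143945135 0.0187
side {'K': [[574.2091, 0.0, 321.1145], [0.0, 574.2091, 249.5739], [0.0, 0.0, 1.0]], 'dist': [-0.0603, 0.0, 0.0, 0.0, 0.0], 'world_to_cam': [[-0.9994, 0.0209, -0.0265, 0.5043], [-0.0324, -0.3779, 0.9253, -0.0395], [0.0093, 0.9256, 0.3783, -1.2029], [0.0, 0.0, 0.0, 1.0]]}
top {'K': [[567.5753, 0.0, 324.4557], [0.0, 567.5753, 236.3631], [0.0, 0.0, 1.0]], 'dist': [0.007, 0.0, 0.0, 0.0, 0.0], 'world_to_cam': [[0.0257, -0.9996, -0.0092, 0.1112], [0.9901, 0.0241, 0.1382, -0.5248], [-0.1379, -0.0127, 0.9904, -1.2372], [0.0, 0.0, 0.0, 1.0]]}
wrist {'K': [[414.9031, 0.0, 315.8579], [0.0, 414.9031, 233.4645], [0.0, 0.0, 1.0]], 'dist': [-0.0825, 0.0, 0.0, 0.0, 0.0], 'tool_from_camera': [[0.0013, 0.2973, -0.9548, -0.1427], [-0.0008, 0.9548, 0.2973, 0.0748], [1.0, 0.0004, 0.0015, 0.0001], [0.0, 0.0, 0.0, 1.0]]}
```

View pics/top0.png

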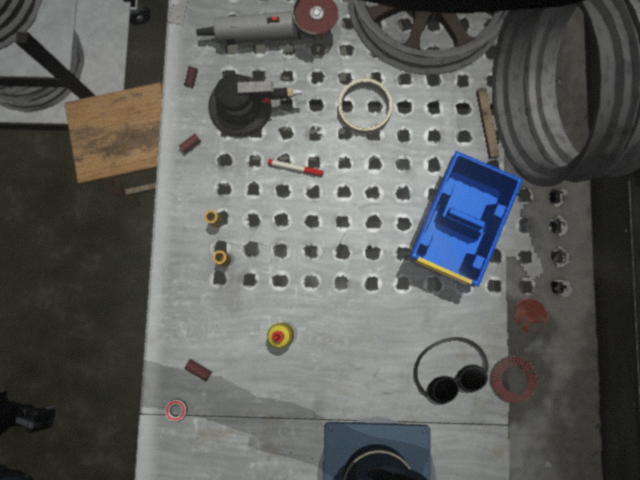

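View pics/side0.png

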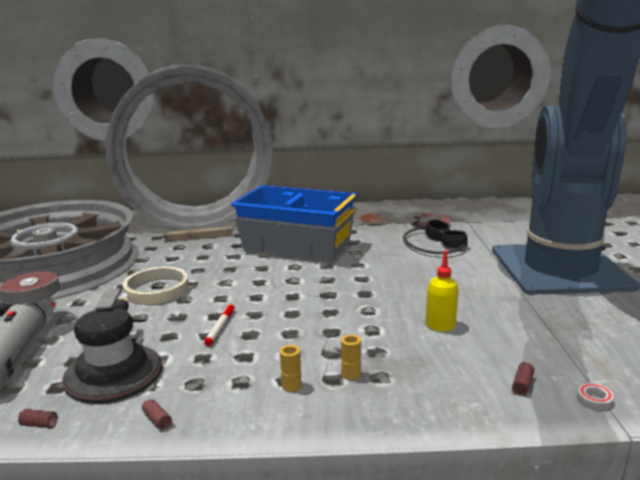

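View pics/wrist0.png

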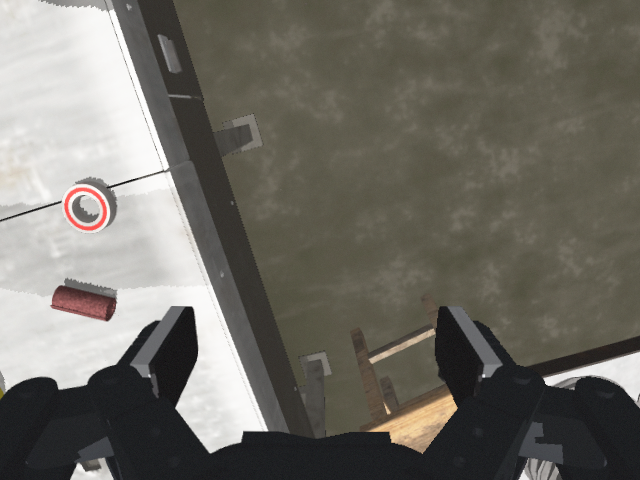

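```bash
python3 - <<'E'
import cv2
t=cv2.imread('pics/top0.png'); s=cv2.imread('pics/side0.png')
cv2.imwrite('pics/c1.png',cv2.resize(t[140:300,390:540],None,fx=4,fy=3.75,interpolation=cv2.INTER_CUBIC)[:, :])
cv2.imwrite('pics/c1.png',cv2.resize(t[140:290,390:540],None,fx=4,fy=4,interpolation=cv2.INTER_CUBIC))
a=cv2.resize(t[200:275,190:240],None,fx=8,fy=8,interpolation=cv2.INTER_CUBIC)
b=cv2.resize(s[325:400,270:370],None,fx=4,fy=4,interpolation=cv2.INTER_CUBIC)
c=cv2.resize(s[175:250+20,225:365],None,fx=5,fy=5,interpolation=cv2.INTER_CUBIC)
cv2.imwrite('pics/c2.png',a);cv2.imwrite('pics/c3.png',b);cv2.imwrite('pics/c4.png',c)
E
```

```text
(no output)
```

View pics/c1.png

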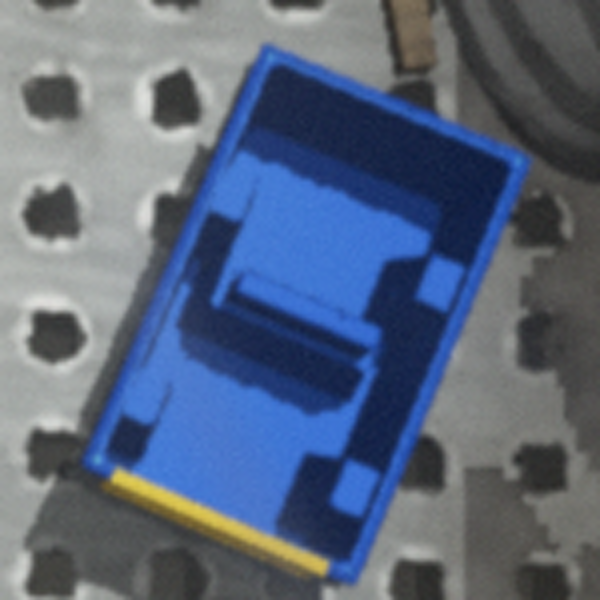

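View pics/c2.png

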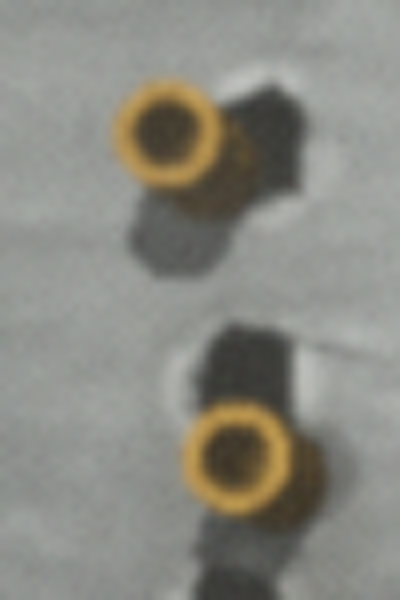

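View pics/c3.png

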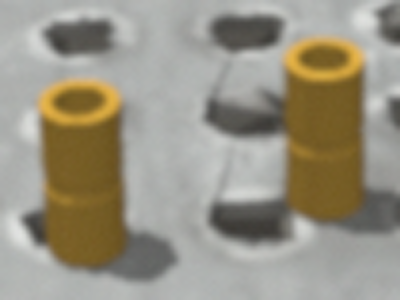

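View pics/c4.png

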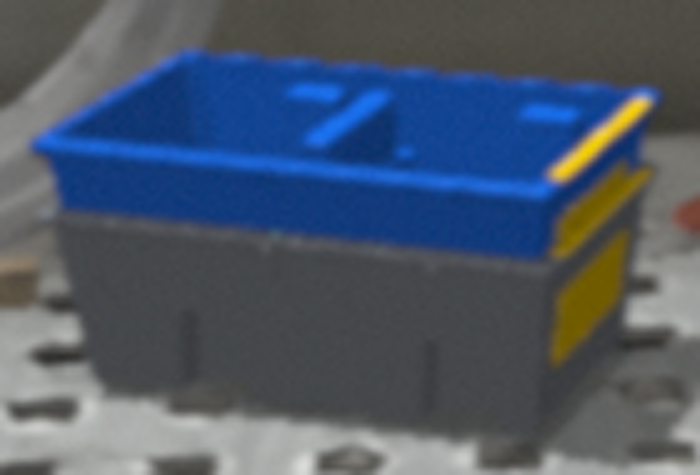

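```bash
cat >> h.py <<'E'
from scipy.optimize import least_squares
def proj(P,name,tcp=None):
    p=viewer.camera_params(name); P=np.atleast_2d(P)
    if name=='wrist':
        s=env.get_state() if tcp is None else tcp
        T=np.eye(4); q=np.array(s['ee_rot']); T[:3,:3]=R.from_quat(q[[1,2,3,0]]).as_matrix(); T[:3,3]=s['ee_pos']
        W=np.linalg.inv(T@np.array(p['tool_from_camera']))
    else: W=np.array(p['world_to_cam'])
    C=P@W[:3,:3].T+W[:3,3]; C=C*[1,-1,-1]
    return cv2.projectPoints(C,np.zeros(3),np.zeros(3),np.array(p['K']),np.array(p['dist']))[0].reshape(-1,2)
def atz(px,z,name,tcp=None):
    return least_squares(lambda v:(proj([v[0],v[1],z],name,tcp)-px).ravel(),[0.6,0]).x
E
python3 - <<'E'
from h import *
top=np.array([[456.2,151.2],[522,179.5],[478,285],[411.2,257]])-.4
side=np.array([[356,194.4],[335,213],[233,204.4],[263.4,185.4]])-.4
A=[atz(p,.12,'top') for p in top]; print(np.round(A,4)); print('ctr',np.mean(A,0))
# side order: right back,right front,left front,left back
B=[atz(p,.12,'side') for p in side]; print(np.round(B,4)); print('ctr',np.mean(B,0))
for P in (A,):
    P=np.array(P); d=(P[2]+P[3]-P[0]-P[1])/2; print(np.linalg.norm(d),np.degrees(np.arctan2(d[1],d[0])))
    d=(P[0]+P[3]-P[1]-P[2])/2; print(np.linalg.norm(d),np.degrees(np.arctan2(d[1],d[0])))
P=np.array(B); d=(P[0]+P[1]-P[2]-P[3])/2; print(np.linalg.norm(d),np.degrees(np.arctan2(d[1],d[0])))
for p in ([211,216.6],[219.75,257.25]): print('sp top',atz(np.array(p)-.4,.062,'top'))
for p in ([290,350.75],[351.25,340]): print('sp side',atz(np.array(p)-.4,.062,'side'))
s=env.get_state();q=s['ee_rot'];print(np.round(R.from_quat(q[[1,2,3,0]]).as_matrix(),3))
E
```

```text
[[ 0.7016 -0.1525]
 [ 0.6429 -0.2911]
 [ 0.4174 -0.1957]
 [ 0.4721 -0.0577]]
ctr [ 0.55851639 -0.1742253 ]
[[ 0.4178 -0.1865]
 [ 0.4719 -0.0567]
 [ 0.6964 -0.1399]
 [ 0.6393 -0.2882]]
ctr [ 0.55635203 -0.16781179]
0.24658470330262203 157.31035027174295
0.14945487252125608 67.69470011770701
0.24136805313709278 157.47854013653017
sp top [0.55729787 0.3772674 ]
sp top [0.46741643 0.35323082]
sp side [0.55614555 0.38167376]
sp side [0.4666789  0.35792784]
[[-0.    -0.966  0.26 ]
 [-0.001  0.26   0.966]
 [-1.    -0.    -0.001]]
```

```bash
python3 - <<'E'
from h import *
for p,z in (([268,161],.01),([323,173],.01),([280,335],.14),([340,107],.02),([390,107],.02),([250,130],.01),([490,150],.02)): print(p,atz(np.array(p),z,'top'))
print(env.get_state()['qpos'], env.get_state()['time_s'])
E
```

```text
[268, 161] [0.70022875 0.26119328]
[323, 173] [0.67447859 0.13189165]
[280, 335] [0.30484975 0.20736227]
[340, 107] [0.8317247 0.0959302]
[390, 107] [ 0.83429665 -0.0213139 ]
[250, 130] [0.77431669 0.30657748]
[490, 150] [ 0.73546851 -0.25359123]
[-1.39180034  0.5763736   0.02486814  1.43766489 -0.01499768  1.128989
 -0.05648793] 0.15
```

>>> {"op": "servo_tool", "data": {
  "moves": [
    [[0, 0.1, -0.1, 0.04], [0, 0.1, -0.1, 0.04], [0, 0.1, -0.1, 0.04], [0, 0.1, -0.1, 0.04], [0, 0.1, -0.1, 0], [0, 0, -0.1, 0], [0, 0, -0.1, 0], [0, 0, -0.1, 0]]
  ],
  "fingers": -1
}}

```text
time_s: 0.95
ee_pos: [-0.1736, 0.4828, 0.2273]
ee_rot: [0.656, -0.268, 0.654, 0.265]
force: [-1.4, -0.2, 1.0]
gripper_width: 0.0856
```

```bash
cat >> h.py <<'E'
def st(jaw=None,tgt=None):
    s=env.get_state(); q=np.array(s['ee_rot']); M=R.from_quat(q[[1,2,3,0]]).as_matrix()
    ja=np.degrees(np.arctan2(M[1,2],M[0,2])); p=np.array(s['ee_pos'])
    print('t',round(s['time_s'],2),'p',p.round(4),'jaw',ja.round(2),'tilt',M[:,0].round(3),'q',np.round(s['qpos'],2),'F',np.round(s['force'],1),'w',round(s['gripper_width'],4))
    if tgt is not None:
        d=M.T@(np.array(tgt)-p)/0.5; print(' shift units',d.round(3))
        if jaw is not None: print('  if turned first',(R.from_euler('x',(ja-jaw),degrees=True).as_matrix().T@d).round(3))
    if jaw is not None: print(' twist units',round(((ja-jaw+180)%360-180)/180,4))
E
python3 - <<'E'
from h import *
st(157.4,[.45,.35,.23]); st(-22.6,[.557,-.172,.23])
E
```

```text
t 0.95 p [-0.1736  0.4828  0.2273] jaw 44.25 tilt [ 0.003 -0.003 -1.   ] q [-2.1   0.34  0.12  1.87 -0.05  0.94 -1.18] F [-1.4 -0.2  1. ] w 0.0856
 shift units [-1.000e-03 -1.061e+00  7.080e-01]
  if turned first [-1.000e-03 -2.340e-01 -1.253e+00]
 twist units -0.6286
t 0.95 p [-0.1736  0.4828  0.2273] jaw 44.25 tilt [ 0.003 -0.003 -1.   ] q [-2.1   0.34  0.12  1.87 -0.05  0.94 -1.18] F [-1.4 -0.2  1. ] w 0.0856
 shift units [ 0.003 -1.958  0.133]
  if turned first [ 0.003 -0.648  1.852]
 twist units 0.3714
```

```bash
cat >> h.py <<'E'
def rows(tgt,jaw=None,n=None):
    "even straight path to tgt: tool-frame shift in each row, units"
    s=env.get_state(); q=np.array(s['ee_rot']); M=R.from_quat(q[[1,2,3,0]]).as_matrix(); p=np.array(s['ee_pos'])
    ja=np.degrees(np.arctan2(M[1,2],M[0,2])); d=np.array(tgt)-p
    tw=0 if jaw is None else ((ja-jaw+180)%360-180)
    k=max(np.linalg.norm(d)/.046,abs(tw)/8); k=int(np.ceil(k)) if n is None else n
    print('rows',k)
    for i in range(k):
        Mi=M@R.from_euler('x',tw/k*i,degrees=True).as_matrix()
        print([round(v,3) for v in (Mi.T@d/k/.5)]+[round(tw/k/180,4)])
E
python3 - <<'E'
from h import *
rows([.40,.35,.25],-22.6)
E
```

```text
rows 13
[np.float64(-0.003), np.float64(-0.076), np.float64(0.049), np.float64(0.0286)]
[np.float64(-0.003), np.float64(-0.072), np.float64(0.056), np.float64(0.0286)]
[np.float64(-0.003), np.float64(-0.066), np.float64(0.062), np.float64(0.0286)]
[np.float64(-0.003), np.float64(-0.06), np.float64(0.067), np.float64(0.0286)]
[np.float64(-0.003), np.float64(-0.054), np.float64(0.073), np.float64(0.0286)]
[np.float64(-0.003), np.float64(-0.047), np.float64(0.077), np.float64(0.0286)]
[np.float64(-0.003), np.float64(-0.04), np.float64(0.081), np.float64(0.0286)]
[np.float64(-0.003), np.float64(-0.033), np.float64(0.084), np.float64(0.0286)]
[np.float64(-0.003), np.float64(-0.025), np.float64(0.087), np.float64(0.0286)]
[np.float64(-0.003), np.float64(-0.017), np.float64(0.089), np.float64(0.0286)]
[np.float64(-0.003), np.float64(-0.009), np.float64(0.09), np.float64(0.0286)]
[np.float64(-0.003), np.float64(-0.001), np.float64(0.091), np.float64(0.0286)]
[np.float64(-0.003), np.float64(0.007), np.float64(0.09), np.float64(0.0286)]
```

>>> {"op": "servo_tool", "data": {
  "moves": [
    [[-0.004, -0.076, 0.05, 0.03], [-0.004, -0.072, 0.056, 0.03], [-0.004, -0.066, 0.062, 0.03], [-0.004, -0.06, 0.067, 0.03], [-0.004, -0.054, 0.073, 0.03], [-0.004, -0.047, 0.077, 0.03], [-0.004, -0.04, 0.081, 0.03], [-0.004, -0.033, 0.084, 0.03]]
  ]
}}

```text
time_s: 1.75
ee_pos: [0.1725, 0.3922, 0.2431]
ee_rot: [0.706, -0.01, 0.708, 0.008]
force: [0.4, 0.6, -0.9]
gripper_width: 0.0853
```

```bash
sed -i 's/\[round(v,3) for v in/[round(float(v),3) for v in/; s/\[round(tw\/k/[round(float(tw)\/k/' h.py; python3 - <<'E'
from h import *
st();rows([.557,-.05,.25],-22.6)
E
```

```text
t 1.75 p [0.1725 0.3922 0.2431] jaw 1.42 tilt [-0.003 -0.003 -1.   ] q [-1.62  0.22  0.44  2.03 -0.12  0.92 -1.09] F [ 0.4  0.6 -0.9] w 0.0853
rows 13
[-0.001, -0.069, 0.057, 0.0103]
[-0.001, -0.068, 0.06, 0.0103]
[-0.001, -0.066, 0.062, 0.0103]
[-0.001, -0.064, 0.064, 0.0103]
[-0.001, -0.062, 0.066, 0.0103]
[-0.001, -0.059, 0.068, 0.0103]
[-0.001, -0.057, 0.07, 0.0103]
[-0.001, -0.055, 0.072, 0.0103]
[-0.001, -0.053, 0.073, 0.0103]
[-0.001, -0.05, 0.075, 0.0103]
[-0.001, -0.048, 0.076, 0.0103]
[-0.001, -0.045, 0.078, 0.0103]
[-0.001, -0.043, 0.079, 0.0103]
```

>>> {"op": "servo_tool", "data": {
  "moves": [
    [[-0.002, -0.02, 0.09, 0.012], [-0.002, -0.02, 0.09, 0.012], [-0.002, -0.03, 0.09, 0.012], [-0.002, -0.06, 0.07, 0.012], [-0.002, -0.07, 0.065, 0.012], [-0.002, -0.075, 0.05, 0.012], [-0.002, -0.08, 0.045, 0.012], [-0.002, -0.08, 0.045, 0.012]]
  ]
}}

```text
time_s: 2.55
ee_pos: [0.4229, 0.1465, 0.2514]
ee_rot: [0.7, 0.101, 0.699, -0.102]
force: [1.6, 0.0, 0.9]
gripper_width: 0.0855
```

```bash
python3 - <<'E'
from h import *
st();rows([.557,-.05,.27],-22.6)
E
```

```text
t 2.55 p [0.4229 0.1465 0.2514] jaw -16.55 tilt [ 0.001 -0.002 -1.   ] q [-0.95  0.26  0.65  1.99 -0.19  0.95 -0.49] F [1.6 0.  0.9] w 0.0855
rows 6
[-0.006, -0.05, 0.062, 0.0056]
[-0.006, -0.049, 0.062, 0.0056]
[-0.006, -0.048, 0.063, 0.0056]
[-0.006, -0.047, 0.064, 0.0056]
[-0.006, -0.046, 0.065, 0.0056]
[-0.006, -0.044, 0.066, 0.0056]
```

>>> {"op": "servo_tool", "data": {
  "moves": [
    [[-0.01, -0.06, 0.064, 0.0056], [-0.01, -0.06, 0.064, 0.0056], [-0.01, -0.06, 0.064, 0.0056], [-0.01, -0.06, 0.064, 0.0056], [-0.01, -0.06, 0.064, 0.0056], [-0.01, -0.055, 0.064, 0.0056], [0, 0, 0, 0], [0, 0, 0, 0]]
  ]
}}

```text
time_s: 3.35
ee_pos: [0.5484, -0.1018, 0.2827]
ee_rot: [0.693, 0.142, 0.692, -0.144]
force: [-0.3, 0.8, -0.3]
gripper_width: 0.0853
```

```bash
python3 - <<'E'
from h import *
st(); 
import pickle; pickle.dump(env.get_state(),open('s1.pkl','wb'))
cv2.imwrite('pics/w1.png',viewer.camera('wrist'))
E
```

```text
t 3.35 p [ 0.5484 -0.1018  0.2827] jaw -23.34 tilt [ 0.001 -0.004 -1.   ] q [-0.37  0.43  0.7   1.69 -0.3   1.13  0.01] F [-0.3  0.8 -0.3] w 0.0853
```

View pics/w1.png

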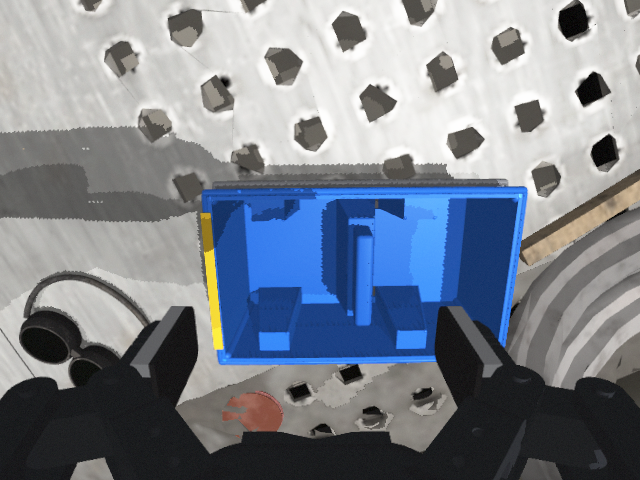

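```bash
python3 - <<'E'
from h import *
import pickle; s=pickle.load(open('s1.pkl','rb'))
P=np.array([atz(np.array(p),.12,'wrist',s) for p in ([203,190],[526,187],[508,363],[220,364])]); print(P.round(4),P.mean(0))
for d in ((P[0]+P[3]-P[1]-P[2])/2,(P[0]+P[1]-P[2]-P[3])/2): print(np.linalg.norm(d),np.degrees(np.arctan2(d[1],d[0])))
a=atz([364.5,236],.12,'wrist',s);b=atz([363.5,325],.12,'wrist',s); print('bar',a,b,(a+b)/2)
rows([.558,-.172,.28],-22.7,2)
E
```

```text
[[ 0.4778 -0.0554]
 [ 0.7039 -0.1502]
 [ 0.65   -0.2981]
 [ 0.4186 -0.1963]] [ 0.56258971 -0.17500942]
0.2489695754278933 156.7411621578421
0.15506721177203353 68.63121168911759
bar [ 0.57566409 -0.13736656] [ 0.54664646 -0.20969472] [ 0.56115528 -0.17353064]
rows 2
[0.003, -0.06, 0.037, -0.0018]
[0.003, -0.061, 0.036, -0.0018]
```

>>> {"op": "servo_tool", "data": {
  "moves": [
    [[0, -0.06, 0.038, -0.002], [0, -0.062, 0.038, -0.002], [0, 0, 0, 0], [0.08, 0, 0, 0], [0.08, 0, 0, 0], [0.08, 0, 0, 0], [0, 0, 0, 0], [0, 0, 0, 0]]
  ]
}}

```text
time_s: 4.2
ee_pos: [0.5606, -0.1615, 0.1608]
ee_rot: [0.695, 0.133, 0.694, -0.132]
force: [0.6, -0.3, 0.9]
gripper_width: 0.0852
```

```bash
python3 - <<'E'
from h import *
st(-22.7,[.5595,-.173,.094])
cv2.imwrite('pics/w2.png',viewer.camera('wrist'))
E
```

```text
t 4.2 p [ 0.5606 -0.1615  0.1608] jaw -21.58 tilt [ 0.002  0.002 -1.   ] q [-0.18  0.58  0.61  1.79 -0.42  0.89  0.24] F [ 0.6 -0.3  0.9] w 0.0852
 shift units [ 0.134 -0.023  0.006]
  if turned first [ 0.134 -0.022  0.007]
 twist units 0.0062
```

View pics/w2.png

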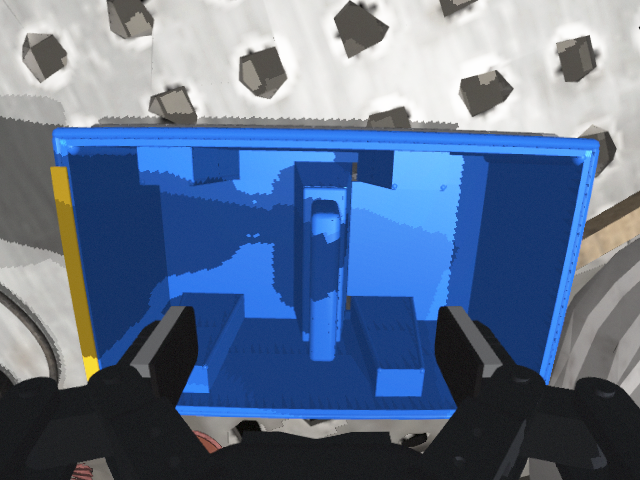

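```bash
python3 - <<'E'
from h import *
a=atz([326,200],.12,'wrist');b=atz([321.5,361],.12,'wrist'); print('bar',a,b,(a+b)/2, np.linalg.norm(a-b),np.degrees(np.arctan2(*(a-b)[::-1])))
E
```

```text
bar [ 0.5785492  -0.13098439] [ 0.54580703 -0.20913701] [ 0.56217812 -0.1700607 ] 0.08473419101122567 67.26867134476406
```

>>> {"op": "servo_tool", "data": {
  "moves": [
    [[0, -0.02, 0.008, 0.006], [0, 0, 0, 0], [0.05, 0, 0, 0], [0.05, 0, 0, 0], [0.034, 0, 0, 0], [0, 0, 0, 0], [0, 0, 0, 0], [0, 0, 0, 0]]
  ]
}}

```text
time_s: 5.05
ee_pos: [0.568, -0.176, 0.1041]
ee_rot: [0.701, 0.14, 0.686, -0.139]
force: [-0.2, -0.3, 0.7]
gripper_width: 0.0854
```

```bash
python3 - <<'E'
from h import *
st(-22.7,[.5605,-.172,.094])
E
```

```text
t 5.05 p [ 0.568  -0.176   0.1041] jaw -22.78 tilt [ 0.021 -0.002 -1.   ] q [-0.12  0.65  0.55  1.84 -0.49  0.76  0.3 ] F [-0.2 -0.3  0.7] w 0.0854
 shift units [ 0.02   0.001 -0.017]
  if turned first [ 0.02   0.001 -0.017]
 twist units -0.0005
```

>>> {"op": "servo_tool", "data": {
  "moves": [
    [[0, 0, -0.016, 0], [0, 0, 0, 0], [0.01, 0, 0, 0], [0.008, 0, 0, 0], [0, 0, 0, 0], [0, 0, 0, 0], [0, 0, 0, 0], [0, 0, 0, 0]]
  ]
}}

```text
time_s: 5.85
ee_pos: [0.5615, -0.173, 0.0969]
ee_rot: [0.702, 0.14, 0.684, -0.139]
force: [0.1, 0.3, -0.2]
gripper_width: 0.0854
```

```bash
python3 - <<'E'
from h import *
st(-22.7,[.5605,-.172,.094])
E
```

```text
t 5.85 p [ 0.5615 -0.173   0.0969] jaw -22.78 tilt [ 0.025 -0.003 -1.   ] q [-0.12  0.65  0.54  1.87 -0.5   0.73  0.31] F [ 0.1  0.3 -0.2] w 0.0854
 shift units [ 0.006  0.001 -0.003]
  if turned first [ 0.006  0.001 -0.003]
 twist units -0.0004
```

>>> {"op": "servo_tool", "data": {
  "moves": [
    [[0.007, 0, -0.002, 0], [0, 0, 0, 0], [0, 0, 0, 0], [0, 0, 0, 0], [0, 0, 0, 0], [0, 0, 0, 0], [0, 0, 0, 0], [0, 0, 0, 0]]
  ],
  "fingers": 1
}}

```text
time_s: 6.65
ee_pos: [0.5606, -0.1726, 0.0938]
ee_rot: [0.702, 0.141, 0.684, -0.138]
force: [-0.6, -0.4, 0.7]
gripper_width: 0.0131
```

```bash
python3 - <<'E'
from h import *
st()
cv2.imwrite('pics/w3.png',viewer.camera('wrist'))
E
```

```text
t 6.65 p [ 0.5606 -0.1726  0.0938] jaw -22.76 tilt [ 0.025 -0.002 -1.   ] q [-0.12  0.65  0.54  1.87 -0.5   0.73  0.31] F [-0.6 -0.4  0.7] w 0.0131
```

View pics/w3.png

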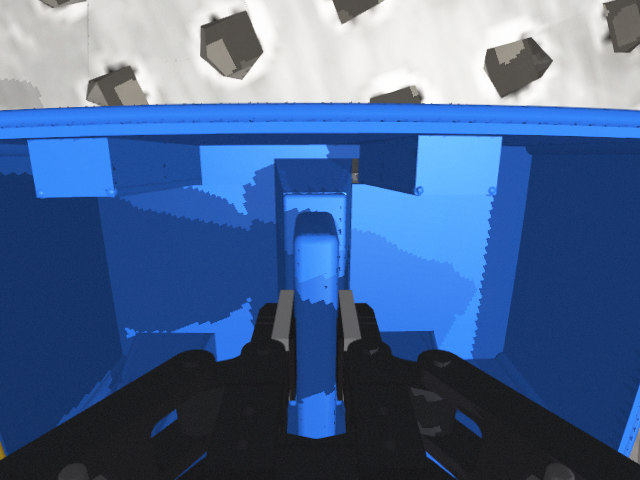

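>>> {"op": "servo_tool", "data": {
  "moves": [
    [[-0.01, 0, 0, 0], [-0.016, 0, 0.0004, 0], [-0.02, 0.0002, 0.0005, 0], [-0.02, 0.0002, 0.0005, 0], [-0.024, 0.0002, 0.0006, 0], [-0.024, 0.0002, 0.0006, 0], [-0.024, 0.0002, 0.0006, 0], [-0.024, 0.0002, 0.0006, 0]]
  ]
}}

```text
time_s: 7.5
ee_pos: [0.5592, -0.172, 0.1799]
ee_rot: [0.701, 0.141, 0.686, -0.139]
force: [0.1, 0.6, -4.5]
gripper_width: 0.0132
```

```bash
python3 - <<'E'
from h import *
st()
cv2.imwrite('pics/s3.png',viewer.camera('side')[130:330,160:420].repeat(3,0).repeat(3,1))
E
```

```text
t 7.5 p [ 0.5592 -0.172   0.1799] jaw -22.78 tilt [ 0.021 -0.001 -1.   ] q [-0.17  0.56  0.63  1.79 -0.41  0.91  0.23] F [ 0.1  0.6 -4.5] w 0.0132
```

View pics/s3.png

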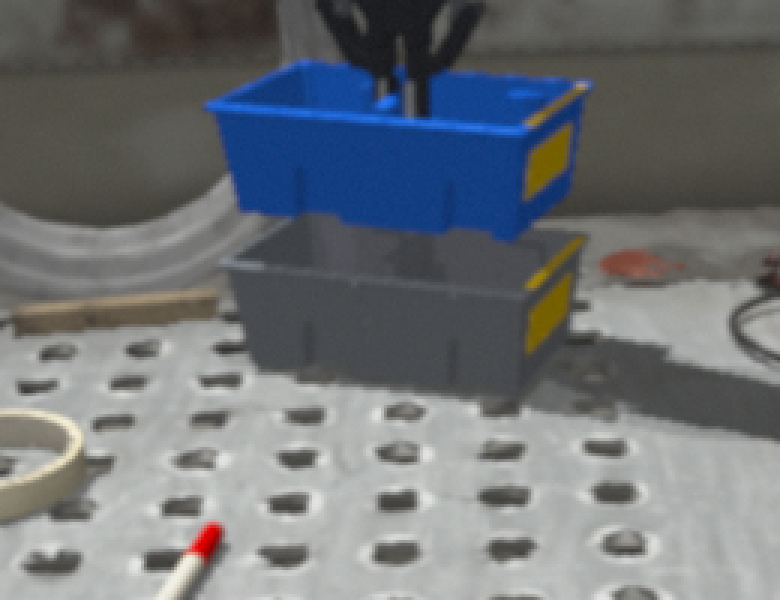

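```bash
python3 - <<'E'
from h import *
rows([.53,.115,.2],67.3,14)
E
```

```text
rows 14
[-0.003, 0.036, -0.02, -0.0358]
[-0.003, 0.038, -0.016, -0.0358]
[-0.003, 0.04, -0.011, -0.0358]
[-0.003, 0.041, -0.007, -0.0358]
[-0.003, 0.041, -0.002, -0.0358]
[-0.003, 0.041, 0.003, -0.0358]
[-0.003, 0.041, 0.007, -0.0358]
[-0.003, 0.04, 0.012, -0.0358]
[-0.003, 0.038, 0.016, -0.0358]
[-0.003, 0.036, 0.02, -0.0358]
[-0.003, 0.034, 0.024, -0.0358]
[-0.003, 0.031, 0.028, -0.0358]
[-0.003, 0.027, 0.031, -0.0358]
[-0.003, 0.024, 0.034, -0.0358]
```

>>> {"op": "servo_tool", "data": {
  "moves": [
    [[-0.006, 0.02, -0.01, -0.02], [-0.006, 0.036, -0.015, -0.036], [-0.006, 0.04, -0.011, -0.036], [-0.006, 0.041, -0.007, -0.036], [-0.006, 0.041, -0.002, -0.036], [-0.003, 0.041, 0.003, -0.036], [-0.003, 0.041, 0.007, -0.036], [-0.003, 0.04, 0.012, -0.036]]
  ]
}}

```text
time_s: 8.35
ee_pos: [0.5451, -0.0098, 0.2016]
ee_rot: [0.692, -0.182, 0.677, 0.175]
force: [-0.8, -0.4, -4.0]
gripper_width: 0.0131
```

```bash
python3 - <<'E'
from h import *
st();rows([.53,.115,.2],67.3,7)
E
```

```text
t 8.35 p [ 0.5451 -0.0098  0.2016] jaw 29.23 tilt [ 0.023 -0.003 -1.   ] q [-0.35  0.43  0.4   1.85 -0.21  0.88  0.66] F [-0.8 -0.4 -4. ] w 0.0131
rows 7
[0.0, 0.033, 0.014, -0.0302]
[0.0, 0.032, 0.017, -0.0302]
[0.0, 0.03, 0.02, -0.0302]
[0.0, 0.028, 0.022, -0.0302]
[0.0, 0.026, 0.025, -0.0302]
[0.0, 0.023, 0.027, -0.0302]
[0.0, 0.021, 0.029, -0.0302]
```

>>> {"op": "servo_tool", "data": {
  "moves": [
    [[0, 0.034, 0.015, -0.034], [0, 0.033, 0.018, -0.034], [0, 0.031, 0.021, -0.034], [0, 0.028, 0.024, -0.034], [0, 0.026, 0.026, -0.034], [0, 0.024, 0.028, -0.03], [0, 0.012, 0.016, -0.01], [0, 0, 0, 0]]
  ]
}}

```text
time_s: 9.15
ee_pos: [0.5193, 0.124, 0.2002]
ee_rot: [0.582, -0.413, 0.572, 0.404]
force: [0.2, 0.4, -5.1]
gripper_width: 0.0132
```

```bash
python3 - <<'E'
from h import *
st(67.3,[.53,.115,.062])
E
```

```text
t 9.15 p [0.5193 0.124  0.2002] jaw 70.63 tilt [ 0.019 -0.001 -1.   ] q [-0.46  0.4   0.19  1.87 -0.09  0.86  1.  ] F [ 0.2  0.4 -5.1] w 0.0132
 shift units [ 0.277 -0.021 -0.011]
  if turned first [ 0.277 -0.022 -0.01 ]
 twist units 0.0185
```

>>> {"op": "servo_tool", "data": {
  "moves": [
    [[0.03, -0.02, -0.01, 0], [0.06, 0, 0, 0], [0.06, 0, 0, 0], [0.06, 0, 0, 0], [0.03, 0, 0, 0], [0.02, 0, 0, 0], [0.01, 0, 0, 0], [0, 0, 0, 0]]
  ]
}}

```text
time_s: 9.95
ee_pos: [0.5332, 0.1094, 0.0624]
ee_rot: [0.586, -0.411, 0.574, 0.398]
force: [-0.1, -0.2, -4.2]
gripper_width: 0.0132
```

```bash
python3 - <<'E'
from h import *
st(67.3,[.53,.115,.062])
E
```

```text
t 9.95 p [0.5332 0.1094 0.0624] jaw 69.84 tilt [ 0.025 -0.005 -1.   ] q [-0.39  0.6   0.15  2.   -0.14  0.53  1.06] F [-0.1 -0.2 -4.2] w 0.0132
 shift units [0.001 0.01  0.008]
  if turned first [0.001 0.01  0.008]
 twist units 0.0141
```

>>> {"op": "servo_tool", "data": {
  "moves": [
    [[0.002, 0, 0, 0], [0.002, 0, 0, 0], [0, 0, 0, 0], [0, 0, 0, 0], [0, 0, 0, 0], [0, 0, 0, 0], [0, 0, 0, 0], [0, 0, 0, 0]]
  ]
}}

```text
time_s: 10.75
ee_pos: [0.5353, 0.1098, 0.0636]
ee_rot: [0.588, -0.412, 0.572, 0.397]
force: [-0.0, -0.1, -4.7]
gripper_width: 0.0128
```

>>> {"op": "servo_tool", "data": {
  "moves": [
    [[0.006, 0, 0, 0], [0.006, 0, 0, 0], [0.004, 0, 0, 0], [0, 0, 0, 0], [0, 0, 0, 0], [0, 0, 0, 0], [0, 0, 0, 0], [0, 0, 0, 0]]
  ]
}}

```text
time_s: 11.55
ee_pos: [0.5383, 0.1089, 0.0592]
ee_rot: [0.59, -0.412, 0.57, 0.396]
force: [-0.5, 0.1, 0.3]
gripper_width: 0.0131
```

```bash
python3 - <<'E'
from h import *
st(67.3,[.53,.115,.062])
E
```

```text
t 11.55 p [0.5383 0.1089 0.0592] jaw 69.73 tilt [ 0.037 -0.003 -0.999] q [-0.39  0.6   0.14  2.   -0.14  0.52  1.07] F [-0.5  0.1  0.3] w 0.0131
 shift units [-0.006  0.02   0.006]
  if turned first [-0.006  0.02   0.005]
 twist units 0.0135
```

>>> {"op": "servo_tool", "data": {
  "moves": [
    [[0, 0, 0, 0], [0, 0, 0, 0], [0, 0, 0, 0], [-0.004, 0, 0, 0], [-0.02, 0, 0, 0], [-0.06, 0, 0, 0], [-0.09, 0, 0, 0], [-0.09, 0, 0, 0]]
  ],
  "fingers": -1
}}

```text
time_s: 12.35
ee_pos: [0.531, 0.1085, 0.1918]
ee_rot: [0.587, -0.411, 0.573, 0.397]
force: [1.0, 0.7, -0.8]
gripper_width: 0.0856
```

```bash
python3 - <<'E'
from h import *
st()
cv2.imwrite('pics/w4.png',viewer.camera('wrist'))
cv2.imwrite('pics/t4.png',viewer.camera('top'))
E
```

```text
t 12.35 p [0.531  0.1085 0.1918] jaw 69.71 tilt [ 0.028 -0.006 -1.   ] q [-0.44  0.41  0.2   1.87 -0.09  0.84  1.02] F [ 1.   0.7 -0.8] w 0.0856
```

View pics/w4.png

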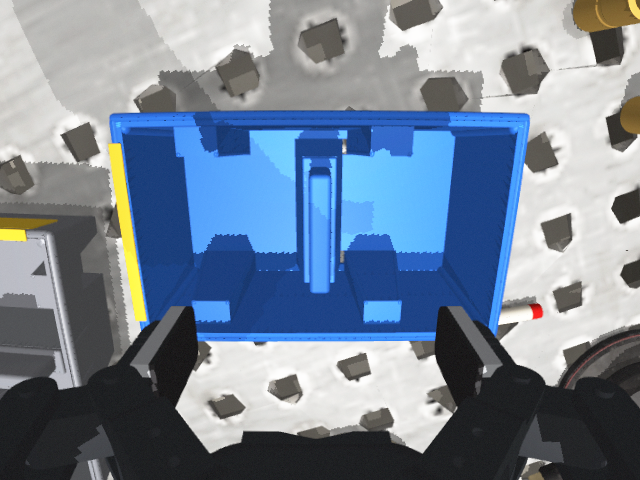

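View pics/t4.png

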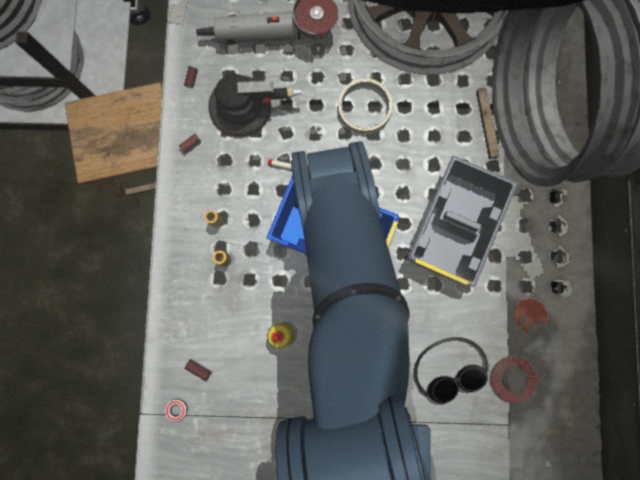

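```bash
python3 - <<'E'
from h import *
rows([.467,.3555,.15],30,7)
for c in ([[456,157],[516,184],[474,283],[411,257]],):
    t=cv2.imread('pics/t4.png')
cv2.imwrite('pics/c5.png',cv2.resize(t[150:290,395:525],None,fx=4,fy=4,interpolation=cv2.INTER_CUBIC))
E
```

```text
rows 7
[0.012, 0.043, 0.059, 0.0315]
[0.012, 0.049, 0.055, 0.0315]
[0.012, 0.054, 0.05, 0.0315]
[0.012, 0.058, 0.044, 0.0315]
[0.012, 0.062, 0.038, 0.0315]
[0.012, 0.066, 0.032, 0.0315]
[0.012, 0.069, 0.025, 0.0315]
```

View pics/c5.png

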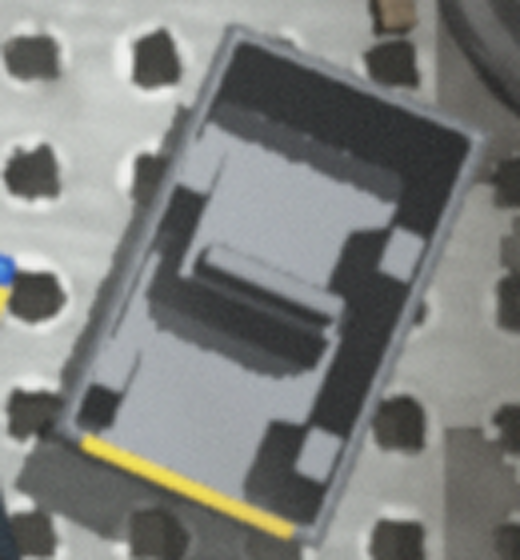

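>>> {"op": "servo_tool", "data": {
  "moves": [
    [[0.0, 0.044, 0.059, 0.0315], [0.012, 0.052, 0.055, 0.0315], [0.012, 0.058, 0.05, 0.0315], [0.012, 0.062, 0.044, 0.0315], [0.012, 0.066, 0.038, 0.0315], [0.012, 0.07, 0.032, 0.0315], [0.012, 0.07, 0.025, 0.0315], [0, 0, 0, 0]]
  ]
}}

```text
time_s: 13.25
ee_pos: [0.4612, 0.3712, 0.1636]
ee_rot: [0.703, -0.174, 0.669, 0.168]
force: [-1.3, 0.3, -0.9]
gripper_width: 0.085
```

```bash
python3 - <<'E'
from h import *
st(None,[.467,.3555,.03])
P=np.array([atz(np.array(p)/4+[395,150]-.4,.086,'top') for p in ([232,27],[487,135],[315,545],[60,430])]); print(P.round(4),P.mean(0))
for d in ((P[2]+P[3]-P[1]-P[0])/2,(P[0]+P[3]-P[2]-P[1])/2): print(np.linalg.norm(d),np.degrees(np.arctan2(d[1],d[0])))
cv2.imwrite('pics/w5.png',viewer.camera('wrist'))
E
```

```text
t 13.25 p [0.4612 0.3712 0.1636] jaw 28.02 tilt [ 0.048  0.004 -0.999] q [-1.03  0.53  0.39  1.8  -0.23  0.82 -0.05] F [-1.3  0.3 -0.9] w 0.085
 shift units [ 0.267 -0.028 -0.016]
[[ 0.6992 -0.153 ]
 [ 0.6417 -0.291 ]
 [ 0.4166 -0.1954]
 [ 0.4746 -0.0599]] [ 0.55802007 -0.17480998]
0.24382760402646983 157.2396469143643
0.14846323319320617 67.11233596152745
```

View pics/w5.png

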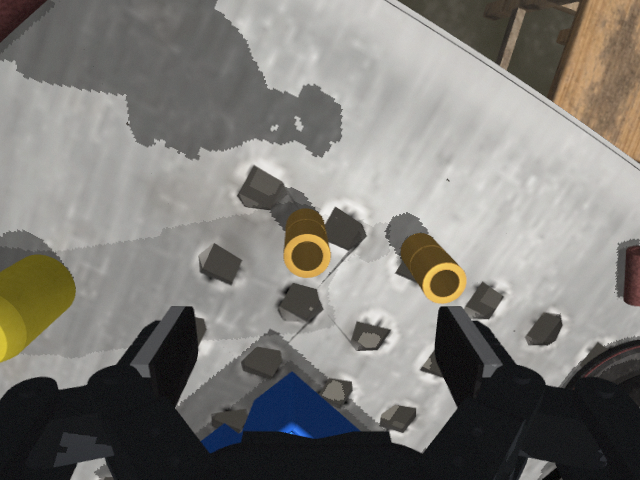

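```bash
python3 - <<'E'
from h import *
for p in ([307,255],[444,283]): print(atz(np.array(p,float),.062,'wrist'))
E
```

```text
[0.47044977 0.35251868]
[0.56031148 0.37584705]
```

>>> {"op": "servo_tool", "data": {
  "moves": [
    [[0.02, -0.031, -0.015, 0], [0.05, 0, 0, 0], [0.05, 0, 0, 0], [0.05, 0, 0, 0], [0.05, 0, 0, 0], [0.03, 0, 0, 0], [0.01, 0, 0, 0], [0, 0, 0, 0]]
  ]
}}

```text
time_s: 14.1
ee_pos: [0.475, 0.3436, 0.0361]
ee_rot: [0.705, -0.174, 0.667, 0.167]
force: [0.2, 0.2, 0.3]
gripper_width: 0.0853
```

```bash
python3 - <<'E'
from h import *
st(None,[.468,.3545,.03])
E
```

```text
t 14.1 p [0.475  0.3436 0.0361] jaw 28.01 tilt [ 0.055  0.004 -0.998] q [-0.91  0.69  0.29  1.93 -0.31  0.52  0.06] F [0.2 0.2 0.3] w 0.0853
 shift units [ 0.012  0.026 -0.003]
```

>>> {"op": "servo_tool", "data": {
  "moves": [
    [[0.008, 0.02, -0.003, 0], [0.003, 0.005, 0, 0], [0, 0, 0, 0], [0, 0, 0, 0], [0, 0, 0, 0], [0, 0, 0, 0], [0, 0, 0, 0], [0, 0, 0, 0]]
  ],
  "fingers": 1
}}

```text
time_s: 14.9
ee_pos: [0.4686, 0.3558, 0.0338]
ee_rot: [0.706, -0.174, 0.665, 0.169]
force: [-1.0, 0.2, -1.6]
gripper_width: 0.0286
```

```bash
python3 - <<'E'
from h import *
st(None,[.468,.3545,.03])
cv2.imwrite('pics/w6.png',viewer.camera('wrist'))
E
```

```text
t 14.9 p [0.4686 0.3558 0.0338] jaw 28.08 tilt [ 0.058  0.007 -0.998] q [-0.93  0.69  0.29  1.93 -0.31  0.51  0.05] F [-1.   0.2 -1.6] w 0.0286
 shift units [ 0.008 -0.002 -0.003]
```

View pics/w6.png

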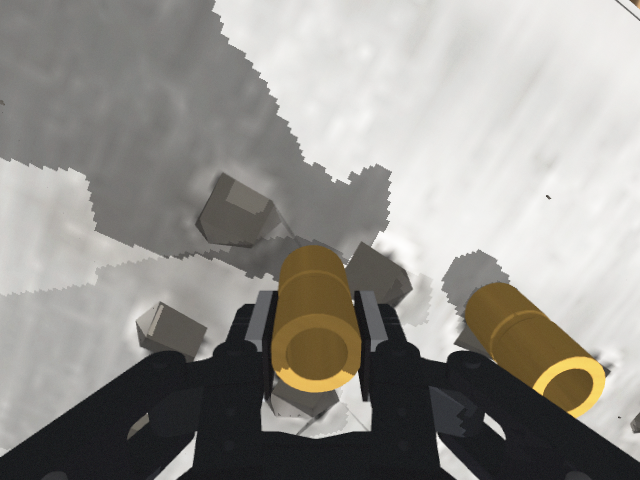

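>>> {"op": "servo_tool", "data": {
  "moves": [
    [[-0.03, 0, 0, 0], [-0.07, 0, 0, 0], [-0.08, 0, 0, 0], [-0.07, -0.02, 0, 0], [0, -0.05, -0.02, 0.02], [0, -0.06, -0.03, 0.02], [0, -0.07, -0.03, 0.02], [0, -0.07, -0.03, 0.02]]
  ]
}}

```text
time_s: 15.75
ee_pos: [0.4622, 0.2114, 0.1618]
ee_rot: [0.723, -0.083, 0.68, 0.085]
force: [1.1, -0.1, -1.1]
gripper_width: 0.0283
```

```bash
python3 - <<'E'
from h import *
st();rows([.502,-.1495,.165],-22.7,10)
E
```

```text
t 15.75 p [0.4622 0.2114 0.1618] jaw 13.7 tilt [ 0.06   0.009 -0.998] q [-0.87  0.42  0.47  2.03 -0.27  0.69 -0.  ] F [ 1.1 -0.1 -1.1] w 0.0283
rows 10
[-0.001, -0.072, -0.009, 0.0202]
[-0.001, -0.072, -0.005, 0.0202]
[-0.001, -0.073, -0.0, 0.0202]
[-0.001, -0.072, 0.005, 0.0202]
[-0.001, -0.072, 0.009, 0.0202]
[-0.001, -0.071, 0.014, 0.0202]
[-0.001, -0.07, 0.018, 0.0202]
[-0.001, -0.069, 0.023, 0.0202]
[-0.001, -0.067, 0.027, 0.0202]
[-0.001, -0.066, 0.031, 0.0202]
```

>>> {"op": "servo_tool", "data": {
  "moves": [
    [[-0.002, -0.072, -0.009, 0.02], [-0.002, -0.072, -0.005, 0.02], [-0.002, -0.073, 0, 0.02], [-0.002, -0.072, 0.005, 0.02], [-0.002, -0.072, 0.009, 0.02], [-0.002, -0.071, 0.014, 0.02], [-0.002, -0.07, 0.018, 0.02], [-0.002, -0.069, 0.023, 0.02]]
  ]
}}

```text
time_s: 16.55
ee_pos: [0.4906, -0.0889, 0.1698]
ee_rot: [0.72, 0.107, 0.679, -0.093]
force: [0.8, 0.7, -1.7]
gripper_width: 0.0284
```

```bash
python3 - <<'E'
from h import *
st();rows([.502,-.1495,.165],-22.7,3)
E
```

```text
t 16.55 p [ 0.4906 -0.0889  0.1698] jaw -16.31 tilt [ 0.061  0.011 -0.998] q [-0.32  0.42  0.59  2.04 -0.38  0.72  0.22] F [ 0.8  0.7 -1.7] w 0.0284
rows 3
[0.003, -0.037, 0.018, 0.0118]
[0.003, -0.036, 0.02, 0.0118]
[0.003, -0.035, 0.021, 0.0118]
```

>>> {"op": "servo_tool", "data": {
  "moves": [
    [[0.003, -0.039, 0.019, 0.012], [0.003, -0.038, 0.02, 0.012], [0.003, -0.03, 0.02, 0.012], [0, 0, 0, 0], [0, 0, 0, 0], [0, 0, 0, 0], [0, 0, 0, 0], [0, 0, 0, 0]]
  ]
}}

```text
time_s: 17.35
ee_pos: [0.5008, -0.1558, 0.1657]
ee_rot: [0.713, 0.151, 0.671, -0.136]
force: [0.4, 0.1, -0.6]
gripper_width: 0.0288
```

```bash
python3 - <<'E'
from h import *
st(-22.7,[.502,-.1495,.04])
cv2.imwrite('pics/w7.png',viewer.camera('wrist'))
E
```

```text
t 17.35 p [ 0.5008 -0.1558  0.1657] jaw -23.48 tilt [ 0.061  0.009 -0.998] q [-0.18  0.47  0.6   1.98 -0.43  0.75  0.26] F [ 0.4  0.1 -0.6] w 0.0288
 shift units [ 0.251  0.004 -0.016]
  if turned first [ 0.251  0.004 -0.016]
 twist units -0.0043
```

View pics/w7.png

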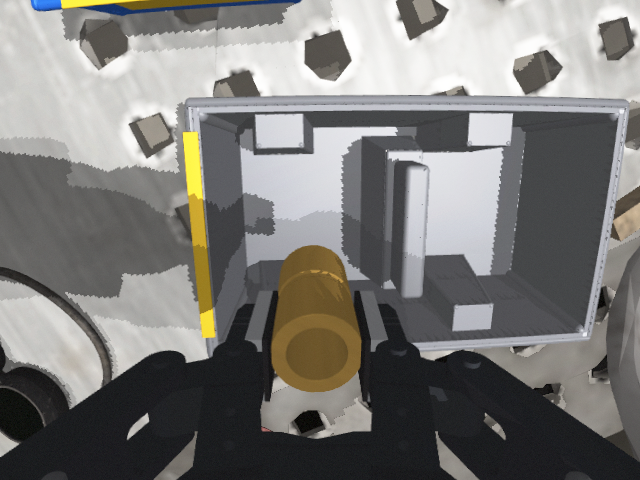

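>>> {"op": "servo_tool", "data": {
  "moves": [
    [[0.02, 0.004, -0.016, -0.004], [0.05, 0, 0, 0], [0.05, 0, 0, 0], [0.05, 0, 0, 0], [0.04, 0, 0, 0], [0.02, 0, 0, 0], [0.01, 0, 0, 0], [0, 0, 0, 0]]
  ]
}}

```text
time_s: 18.2
ee_pos: [0.5044, -0.1461, 0.0433]
ee_rot: [0.716, 0.144, 0.671, -0.129]
force: [0.0, -0.4, -1.1]
gripper_width: 0.0288
```

```bash
python3 - <<'E'
from h import *
st(-22.7,[.502,-.1495,.037])
E
```

```text
t 18.2 p [ 0.5044 -0.1461  0.0433] jaw -22.33 tilt [ 0.066  0.01  -0.998] q [-0.05  0.63  0.4   2.1  -0.61  0.46  0.43] F [ 0.  -0.4 -1.1] w 0.0288
 shift units [ 0.012 -0.009 -0.003]
  if turned first [ 0.012 -0.009 -0.003]
 twist units 0.0021
```

Gently down to the floor, then part-open.

>>> {"op": "servo_tool", "data": {
  "moves": [
    [[0.005, -0.004, -0.002, 0], [0.004, 0, 0, 0], [0.004, 0, 0, 0], [0.003, 0, 0, 0], [0, 0, 0, 0], [0, 0, 0, 0], [0, 0, 0, 0], [0, 0, 0, 0]]
  ]
}}

```text
time_s: 19.0
ee_pos: [0.5049, -0.1481, 0.0374]
ee_rot: [0.717, 0.144, 0.669, -0.128]
force: [-0.2, 0.0, -1.1]
gripper_width: 0.0283
```

```bash
python3 - <<'E'
from h import *
st(-22.7,[.502,-.1495,.037])
E
```

```text
t 19.0 p [ 0.5049 -0.1481  0.0374] jaw -22.32 tilt [ 0.071  0.009 -0.997] q [-0.04  0.64  0.38  2.1  -0.62  0.44  0.44] F [-0.2  0.  -1.1] w 0.0283
 shift units [ 0.    -0.005 -0.004]
  if turned first [ 0.    -0.005 -0.004]
 twist units 0.0021
```

>>> {"op": "servo_tool", "data": {
  "moves": [
    [[0.005, 0, 0, 0], [0.003, 0, 0, 0], [0, 0, 0, 0], [0, 0, 0, 0], [0, 0, 0, 0], [0, 0, 0, 0], [0, 0, 0, 0], [0, 0, 0, 0]]
  ]
}}

```text
time_s: 19.8
ee_pos: [0.5057, -0.1477, 0.0367]
ee_rot: [0.718, 0.146, 0.668, -0.128]
force: [-0.6, 1.3, 2.8]
gripper_width: 0.0282
```

```bash
python3 - <<'E'
from h import *
st(-22.7,[.502,-.1495,.037])
E
```

```text
t 19.8 p [ 0.5057 -0.1477  0.0367] jaw -22.36 tilt [ 0.075  0.011 -0.997] q [-0.03  0.64  0.37  2.11 -0.63  0.43  0.45] F [-0.6  1.3  2.8] w 0.0282
 shift units [-0.001 -0.006 -0.005]
  if turned first [-0.001 -0.006 -0.005]
 twist units 0.0019
```

>>> {"op": "servo_tool", "data": {
  "moves": [
    [[0, 0, 0, 0], [0, 0, 0, 0], [0, 0, 0, 0], [-0.02, 0, 0, 0], [-0.04, 0, 0.002, 0], [-0.06, 0, 0.003, 0], [-0.07, 0, 0.004, 0], [-0.07, 0, 0.004, 0]]
  ],
  "fingers": -0.15
}}

```text
time_s: 20.6
ee_pos: [0.4983, -0.1511, 0.1689]
ee_rot: [0.715, 0.146, 0.672, -0.128]
force: [0.2, 0.5, -0.7]
gripper_width: 0.0492
```

```bash
python3 - <<'E'
from h import *
st()
cv2.imwrite('pics/w8.png',viewer.camera('wrist'))
E
```

```text
t 20.6 p [ 0.4983 -0.1511  0.1689] jaw -22.43 tilt [ 0.064  0.013 -0.998] q [-0.19  0.46  0.61  1.99 -0.43  0.76  0.28] F [ 0.2  0.5 -0.7] w 0.0492
```

View pics/w8.png

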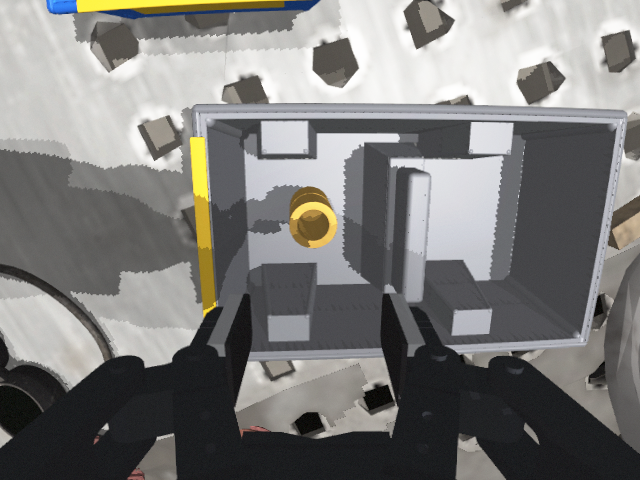

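>>> {"op": "servo_tool", "data": {
  "moves": [
    [[-0.08, 0, 0.02, 0.04], [-0.08, 0.03, 0.03, 0.045], [-0.07, 0.05, 0.03, 0.045], [-0.07, 0.06, 0.02, 0.045], [-0.06, 0.06, 0.01, 0.045], [-0.06, 0.06, 0, 0.045], [-0.06, 0.05, 0, 0.045], [0, 0.05, 0, 0.045]]
  ],
  "fingers": -1
}}

```text
time_s: 21.45
ee_pos: [0.6664, -0.0909, 0.4472]
ee_rot: [0.519, 0.517, 0.489, -0.474]
force: [0.5, -0.9, -0.3]
gripper_width: 0.0853
```

```bash
python3 - <<'E'
from h import *
st(-110.3,[.535,.109,.25])
E
```

```text
t 21.45 p [ 0.6664 -0.0909  0.4472] jaw -89.02 tilt [ 0.072  0.013 -0.997] q [-0.39  0.6   1.02  1.11 -0.55  1.61 -1.07] F [ 0.5 -0.9 -0.3] w 0.0853
 shift units [ 0.38  -0.284 -0.4  ]
  if turned first [ 0.38  -0.41  -0.269]
 twist units 0.1182
```

```bash
python3 - <<'E'
from h import *
rows([.535,.109,.22],-110.3,8)
E
```

```text
rows 8
[0.055, -0.036, -0.05, 0.0148]
[0.055, -0.038, -0.048, 0.0148]
[0.055, -0.041, -0.046, 0.0148]
[0.055, -0.043, -0.044, 0.0148]
[0.055, -0.045, -0.042, 0.0148]
[0.055, -0.047, -0.04, 0.0148]
[0.055, -0.048, -0.038, 0.0148]
[0.055, -0.05, -0.036, 0.0148]
```

>>> {"op": "servo_tool", "data": {
  "moves": [
    [[0.055, -0.036, -0.05, 0.015], [0.055, -0.038, -0.048, 0.015], [0.055, -0.041, -0.046, 0.015], [0.055, -0.043, -0.044, 0.015], [0.055, -0.045, -0.042, 0.015], [0.055, -0.047, -0.04, 0.015], [0.055, -0.048, -0.038, 0.015], [0.055, -0.05, -0.036, 0.015]]
  ]
}}

```text
time_s: 22.25
ee_pos: [0.5355, 0.1096, 0.2178]
ee_rot: [0.408, 0.611, 0.38, -0.562]
force: [0.4, 0.9, -0.2]
gripper_width: 0.0859
```

```bash
python3 - <<'E'
from h import *
st(-110.3,[.535,.109,.25])
cv2.imwrite('pics/w9.png',viewer.camera('wrist'))
E
```

```text
t 22.25 p [0.5355 0.1096 0.2178] jaw -112.15 tilt [ 0.079  0.006 -0.997] q [-1.    0.62  1.17  1.89 -0.69  1.01 -1.5 ] F [ 0.4  0.9 -0.2] w 0.0859
 shift units [-0.064  0.004 -0.001]
  if turned first [-0.064  0.004 -0.001]
 twist units -0.0103
```

View pics/w9.png

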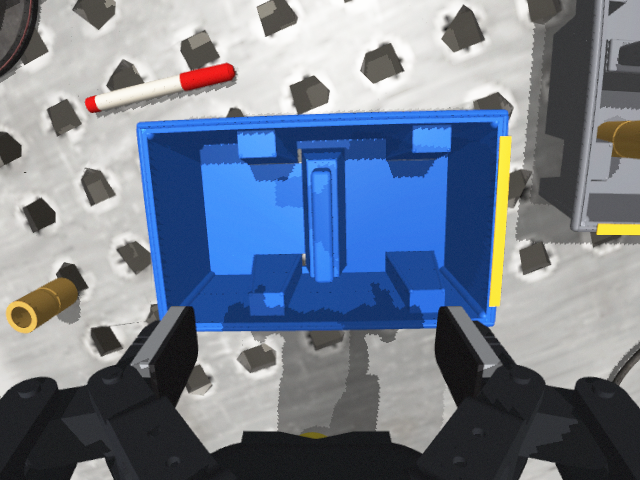

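>>> {"op": "servo_tool", "data": {
  "moves": [
    [[0.05, 0, 0, 0], [0, 0, 0, 0], [0, 0, 0, 0], [0, 0, 0, 0], [0, 0, 0, 0], [0, 0, 0, 0], [0, 0, 0, 0], [0, 0, 0, 0]]
  ]
}}

```text
time_s: 23.1
ee_pos: [0.5322, 0.1154, 0.1919]
ee_rot: [0.406, 0.609, 0.384, -0.563]
force: [-0.4, 1.0, 0.6]
gripper_width: 0.086
```

```bash
python3 - <<'E'
from h import *
st(-110.3,[.535,.109,.25])
print(np.round(env.get_state()['joint_velocities'],3),np.round(env.get_state()['tau'],1))
E
```

```text
t 23.1 p [0.5322 0.1154 0.1919] jaw -112.01 tilt [ 0.071  0.011 -0.997] q [-0.99  0.64  1.13  1.92 -0.73  0.97 -1.48] F [-0.4  1.   0.6] w 0.086
 shift units [-0.116  0.017  0.006]
  if turned first [-0.116  0.017  0.006]
 twist units -0.0095
[ 0.004 -0.007  0.004 -0.004  0.001  0.001 -0.001] [  0.  -54.3  17.2 -21.4  -0.2  -0.3  -0. ]
```

>>> {"op": "servo_tool", "data": {
  "moves": [
    [[0, -0.074, 0.03, 0], [0, -0.074, 0.03, 0], [0, 0, 0, 0], [0, 0, 0, 0], [0, 0, 0, 0], [0, 0, 0, 0], [0, 0, 0, 0], [0, 0, 0, 0]]
  ]
}}

```text
time_s: 23.9
ee_pos: [0.4533, 0.1143, 0.1867]
ee_rot: [0.406, 0.61, 0.383, -0.563]
force: [-0.3, 1.0, -0.3]
gripper_width: 0.0852
```

```bash
python3 - <<'E'
from h import *
st(-110.3,[.535,.109,.25])
E
```

```text
t 23.9 p [0.4533 0.1143 0.1867] jaw -112.06 tilt [ 0.074  0.01  -0.997] q [-1.13  0.55  1.2   2.11 -0.71  0.87 -1.48] F [-0.3  1.  -0.3] w 0.0852
 shift units [-0.114  0.163 -0.056]
  if turned first [-0.114  0.165 -0.051]
 twist units -0.0098
```

>>> {"op": "servo_tool", "data": {
  "moves": [
    [[0, -0.033, 0.042, 0], [0, -0.033, 0.042, 0], [0, -0.033, 0.042, 0], [0, -0.033, 0.042, 0], [0, -0.04, 0.016, 0], [0, -0.04, 0.016, 0], [0, 0, 0, 0], [0, 0, 0, 0]]
  ]
}}

```text
time_s: 24.7
ee_pos: [0.3166, 0.0582, 0.1755]
ee_rot: [0.407, 0.611, 0.381, -0.562]
force: [0.3, -0.1, -0.2]
gripper_width: 0.0854
```

```bash
python3 - <<'E'
from h import *
st(-110.3,[.535,.109,.19])
E
```

```text
t 24.7 p [0.3166 0.0582 0.1755] jaw -112.19 tilt [ 0.077  0.007 -0.997] q [-1.37  0.37  1.42  2.43 -0.63  0.67 -1.44] F [ 0.3 -0.1 -0.2] w 0.0854
 shift units [ 0.006  0.367 -0.26 ]
  if turned first [ 0.006  0.375 -0.248]
 twist units -0.0105
```

```bash
python3 - <<'E'
from h import *
for s,c,b in ((dict(ee_pos=[0.5355,0.1096,0.2178],ee_rot=[0.408,0.611,0.38,-0.562]),([138,125],[509,111],[493,326],[162,328]),([321,170],[321.5,281])),
 (dict(ee_pos=[0.531,0.1085,0.1918],ee_rot=[0.587,-0.411,0.573,0.397]),([111,115],[529,115],[497,337],[144,342]),([320,172],[320,292]))):
    P=np.array([atz(np.array(p,float),.086,'wrist',s) for p in c]); print(P.round(3),P.mean(0))
    for d in ((P[1]+P[2]-P[0]-P[3])/2,(P[0]+P[1]-P[2]-P[3])/2): print(np.linalg.norm(d),np.degrees(np.arctan2(d[1],d[0])))
    B=[atz(np.array(p,float),.086,'wrist',s) for p in b]; print('bar',np.round(B,4),np.mean(B,0),np.degrees(np.arctan2(*(B[0]-B[1])[::-1])))
rows([.537,.109,.15],-110.8,6)
E
```

```text
[[ 0.653  0.197]
 [ 0.568 -0.035]
 [ 0.426  0.019]
 [ 0.514  0.249]] [0.53997176 0.10735054]
0.24632815938326846 -110.51948490548654
0.1500607090137258 -20.678878776681856
bar [[0.5775 0.0937]
 [0.5048 0.1228]] [0.54116609 0.10824085] -21.76626169875664
[[ 0.424  0.021]
 [ 0.509  0.251]
 [ 0.651  0.201]
 [ 0.567 -0.033]] [0.53766037 0.11001901]
0.24669127894441426 70.03968963006865
0.15204333515180335 159.8844040333499
bar [[0.4986 0.1237]
 [0.5733 0.0964]] [0.53594587 0.11004436] 159.8699089542788
rows 6
[0.014, 0.061, -0.043, -0.0013]
[0.014, 0.061, -0.043, -0.0013]
[0.014, 0.061, -0.043, -0.0013]
[0.014, 0.061, -0.042, -0.0013]
[0.014, 0.061, -0.042, -0.0013]
[0.014, 0.062, -0.042, -0.0013]
```

>>> {"op": "servo_tool", "data": {
  "moves": [
    [[0.01, 0.061, -0.042, -0.002], [0.01, 0.061, -0.042, -0.002], [0.01, 0.062, -0.043, -0.002], [0.01, 0.062, -0.043, -0.002], [0.01, 0.062, -0.043, -0.002], [0.01, 0.065, -0.04, -0.001], [0, 0, 0, 0], [0, 0, 0, 0]]
  ]
}}

```text
time_s: 25.5
ee_pos: [0.5533, 0.1131, 0.1588]
ee_rot: [0.419, 0.602, 0.394, -0.554]
force: [-0.3, 0.0, 0.0]
gripper_width: 0.0855
```

```bash
python3 - <<'E'
from h import *
st(-110.2,[.5388,.109,.0605])
E
```

```text
t 25.5 p [0.5533 0.1131 0.1588] jaw -109.7 tilt [ 0.077  0.009 -0.997] q [-0.91  0.68  1.04  1.92 -0.77  0.9  -1.42] F [-0.3  0.   0. ] w 0.0855
 shift units [ 0.194 -0.038  0.024]
  if turned first [ 0.194 -0.038  0.025]
 twist units 0.0028
```

>>> {"op": "servo_tool", "data": {
  "moves": [
    [[0.02, -0.038, 0.024, 0.003], [0.05, 0, 0, 0], [0.05, 0, 0, 0], [0.04, 0, 0, 0], [0.02, 0, 0, 0], [0.01, 0, 0, 0], [0, 0, 0, 0], [0, 0, 0, 0]]
  ]
}}

```text
time_s: 26.3
ee_pos: [0.5388, 0.1075, 0.0606]
ee_rot: [0.416, 0.605, 0.39, -0.555]
force: [-0.0, 0.2, 1.4]
gripper_width: 0.0854
```

```bash
python3 - <<'E'
from h import *
st(-110.2,[.5388,.109,.0605])
E
```

```text
t 26.3 p [0.5388 0.1075 0.0606] jaw -110.34 tilt [ 0.079  0.01  -0.997] q [-0.81  0.76  0.86  2.05 -0.96  0.69 -1.25] F [-0.   0.2  1.4] w 0.0854
 shift units [ 0.    -0.001 -0.003]
  if turned first [ 0.    -0.001 -0.003]
 twist units -0.0008
```

Well placed; close, and look.

>>> {"op": "servo_tool", "data": {
  "moves": [
    [[0, 0, -0.002, 0], [0, 0, 0, 0], [0, 0, 0, 0], [0, 0, 0, 0], [0, 0, 0, 0], [0, 0, 0, 0], [0, 0, 0, 0], [0, 0, 0, 0]]
  ],
  "fingers": 1
}}

```text
time_s: 27.1
ee_pos: [0.5403, 0.1086, 0.0635]
ee_rot: [0.417, 0.606, 0.39, -0.554]
force: [-0.7, 0.4, 3.3]
gripper_width: 0.0132
```

```bash
python3 - <<'E'
from h import *
st(-110.2,[.5388,.109,.0605])
cv2.imwrite('pics/w10.png',viewer.camera('wrist'))
E
```

```text
t 27.1 p [0.5403 0.1086 0.0635] jaw -110.27 tilt [ 0.082  0.011 -0.997] q [-0.82  0.76  0.87  2.05 -0.96  0.69 -1.25] F [-0.7  0.4  3.3] w 0.0132
 shift units [ 0.006 -0.004  0.001]
  if turned first [ 0.006 -0.004  0.001]
 twist units -0.0004
```

View pics/w10.png

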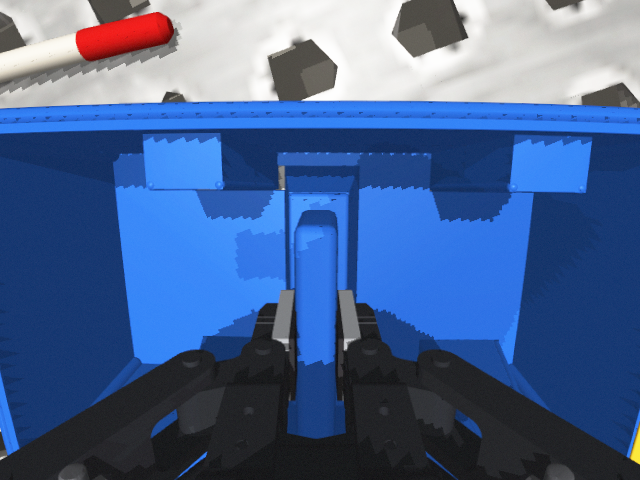

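>>> {"op": "servo_tool", "data": {
  "moves": [
    [[-0.01, 0.001, -0.0004, 0], [-0.03, 0.002, -0.001, 0], [-0.05, 0.004, -0.002, 0], [-0.06, 0.004, -0.002, 0], [-0.06, 0.004, -0.002, 0], [-0.05, 0.004, -0.002, 0], [-0.03, 0.002, 0, 0], [0, 0, 0, 0]]
  ]
}}

```text
time_s: 27.95
ee_pos: [0.5359, 0.1084, 0.2116]
ee_rot: [0.415, 0.603, 0.391, -0.558]
force: [-0.2, -0.4, -4.3]
gripper_width: 0.0125
```

```bash
python3 - <<'E'
from h import *
st(); rows([.5595,-.1735,.215],-22.7,14)
cv2.imwrite('pics/s11.png',viewer.camera('side')[100:340,140:440].repeat(2,0).repeat(2,1))
E
```

```text
t 27.95 p [0.5359 0.1084 0.2116] jaw -110.41 tilt [ 0.071  0.009 -0.997] q [-0.98  0.61  1.12  1.89 -0.68  0.99 -1.49] F [-0.2 -0.4 -4.3] w 0.0125
rows 14
[-0.001, 0.017, 0.037, -0.0348]
[-0.001, 0.013, 0.038, -0.0348]
[-0.001, 0.009, 0.039, -0.0348]
[-0.001, 0.005, 0.04, -0.0348]
[-0.001, 0.0, 0.04, -0.0348]
[-0.001, -0.004, 0.04, -0.0348]
[-0.001, -0.009, 0.039, -0.0348]
[-0.001, -0.013, 0.038, -0.0348]
[-0.001, -0.017, 0.037, -0.0348]
[-0.001, -0.021, 0.035, -0.0348]
[-0.001, -0.025, 0.032, -0.0348]
[-0.001, -0.028, 0.029, -0.0348]
[-0.001, -0.031, 0.026, -0.0348]
[-0.001, -0.034, 0.023, -0.0348]
```

View pics/s11.png

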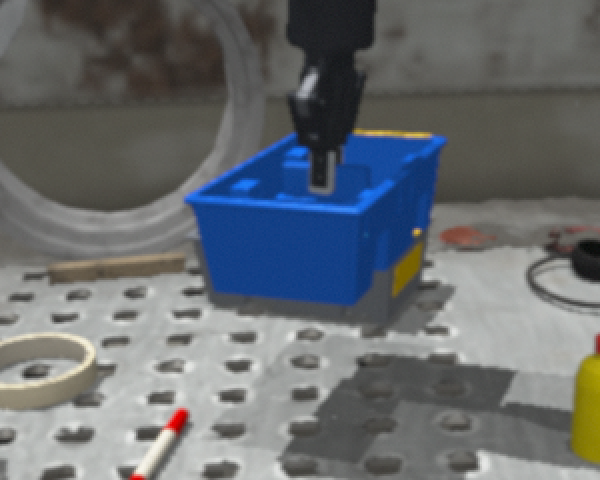

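>>> {"op": "servo_tool", "data": {
  "moves": [
    [[-0.002, 0.01, 0.02, -0.02], [-0.002, 0.013, 0.038, -0.035], [-0.002, 0.01, 0.039, -0.036], [-0.002, 0.006, 0.04, -0.036], [-0.002, 0.001, 0.042, -0.036], [-0.002, -0.004, 0.042, -0.036], [-0.002, -0.009, 0.041, -0.036], [-0.002, -0.013, 0.04, -0.036]]
  ]
}}

```text
time_s: 28.8
ee_pos: [0.5406, -0.0444, 0.2054]
ee_rot: [0.628, 0.362, 0.601, -0.338]
force: [0.3, -0.0, -5.6]
gripper_width: 0.0126
```

```bash
python3 - <<'E'
from h import *
st(); rows([.556,-.1735,.215],-22.7,7)
E
```

```text
t 28.8 p [ 0.5406 -0.0444  0.2054] jaw -59.39 tilt [ 0.05   0.011 -0.999] q [-0.53  0.49  0.81  1.89 -0.48  0.91 -0.53] F [ 0.3 -0.  -5.6] w 0.0126
rows 7
[-0.003, -0.015, 0.034, -0.0291]
[-0.003, -0.018, 0.033, -0.0291]
[-0.003, -0.021, 0.031, -0.0291]
[-0.003, -0.024, 0.029, -0.0291]
[-0.003, -0.026, 0.026, -0.0291]
[-0.003, -0.028, 0.024, -0.0291]
[-0.003, -0.03, 0.021, -0.0291]
```

>>> {"op": "servo_tool", "data": {
  "moves": [
    [[-0.005, -0.016, 0.036, -0.03], [-0.005, -0.018, 0.035, -0.03], [-0.005, -0.021, 0.033, -0.03], [-0.005, -0.024, 0.031, -0.03], [-0.005, -0.026, 0.028, -0.03], [-0.005, -0.028, 0.025, -0.03], [-0.003, -0.02, 0.015, -0.02], [0, 0, 0, 0]]
  ]
}}

```text
time_s: 29.6
ee_pos: [0.5542, -0.177, 0.209]
ee_rot: [0.704, 0.142, 0.685, -0.127]
force: [-0.1, -0.1, -5.2]
gripper_width: 0.0124
```

```bash
python3 - <<'E'
from h import *
st(-22.7,[.557,-.1735,.20])
cv2.imwrite('pics/s12.png',cv2.resize(viewer.camera('side')[130:280,190:390],None,fx=4,fy=4,interpolation=cv2.INTER_CUBIC))
cv2.imwrite('pics/w12.png',viewer.camera('wrist'))
E
```

```text
t 29.6 p [ 0.5542 -0.177   0.209 ] jaw -21.97 tilt [ 0.03   0.016 -0.999] q [-0.13  0.5   0.58  1.76 -0.36  0.96  0.22] F [-0.1 -0.1 -5.2] w 0.0124
 shift units [0.018 0.008 0.002]
  if turned first [0.018 0.008 0.002]
 twist units 0.0041
```

View pics/s12.png

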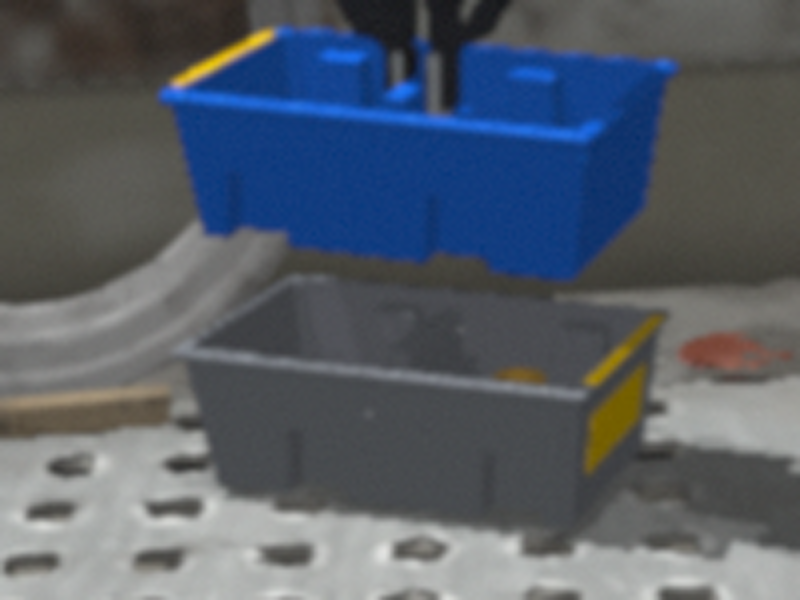

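View pics/w12.png

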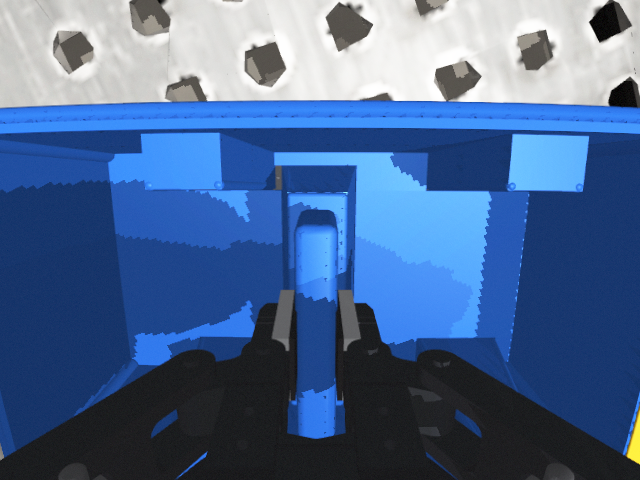

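>>> {"op": "servo_tool", "data": {
  "moves": [
    [[0, 0.011, 0.004, 0.004], [0.02, 0, 0, 0], [0.03, 0, 0, 0], [0.03, 0, 0, 0], [0.02, 0, 0, 0], [0.01, 0, 0, 0], [0, 0, 0, 0], [0, 0, 0, 0]]
  ]
}}

```text
time_s: 30.5
ee_pos: [0.5599, -0.1618, 0.1479]
ee_rot: [0.701, 0.148, 0.686, -0.13]
force: [-0.8, -2.1, -3.9]
gripper_width: 0.0126
```

```bash
python3 - <<'E'
from h import *
st(-22.7,[.56,-.1726,.14])
cv2.imwrite('pics/s13.png',cv2.resize(viewer.camera('side')[150:280,210:380],None,fx=4.5,fy=4.5,interpolation=cv2.INTER_CUBIC))
E
```

```text
t 30.5 p [ 0.5599 -0.1618  0.1479] jaw -22.67 tilt [ 0.026  0.02  -0.999] q [-0.13  0.58  0.54  1.82 -0.42  0.84  0.23] F [-0.8 -2.1 -3.9] w 0.0126
 shift units [ 0.015 -0.02   0.008]
  if turned first [ 0.015 -0.02   0.008]
 twist units 0.0002
```

View pics/s13.png

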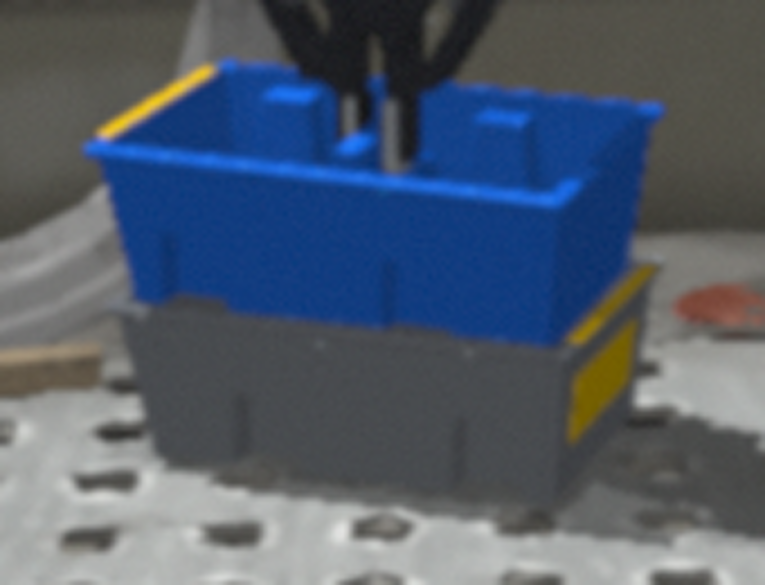

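>>> {"op": "servo_tool", "data": {
  "moves": [
    [[-0.016, 0, 0, 0], [0, -0.01, 0.004, 0], [0, -0.01, 0.004, 0], [0, 0, 0, 0], [0, 0, 0, 0], [0, 0, 0, 0], [0, 0, 0, 0], [0, 0, 0, 0]]
  ]
}}

```text
time_s: 31.35
ee_pos: [0.5605, -0.1735, 0.1583]
ee_rot: [0.702, 0.149, 0.684, -0.13]
force: [0.1, -0.1, -4.6]
gripper_width: 0.0128
```

```bash
python3 - <<'E'
from h import *
st(-22.7,[.56,-.1726,.14])
E
```

```text
t 31.35 p [ 0.5605 -0.1735  0.1583] jaw -22.74 tilt [ 0.03   0.021 -0.999] q [-0.11  0.57  0.55  1.81 -0.42  0.86  0.24] F [ 0.1 -0.1 -4.6] w 0.0128
 shift units [ 0.037  0.    -0.002]
  if turned first [ 0.037  0.    -0.002]
 twist units -0.0002
```

```bash
python3 - <<'E'
from h import *
im=viewer.camera('side'); cv2.imwrite('pics/s14.png',im)
a=cv2.imread('pics/side0.png')
cv2.imwrite('pics/cmp.png',np.vstack([cv2.resize(x[190:260,220:370],None,fx=5,fy=4,interpolation=cv2.INTER_CUBIC) for x in (a,im)]))
E
```

```text
(no output)
```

View pics/cmp.png

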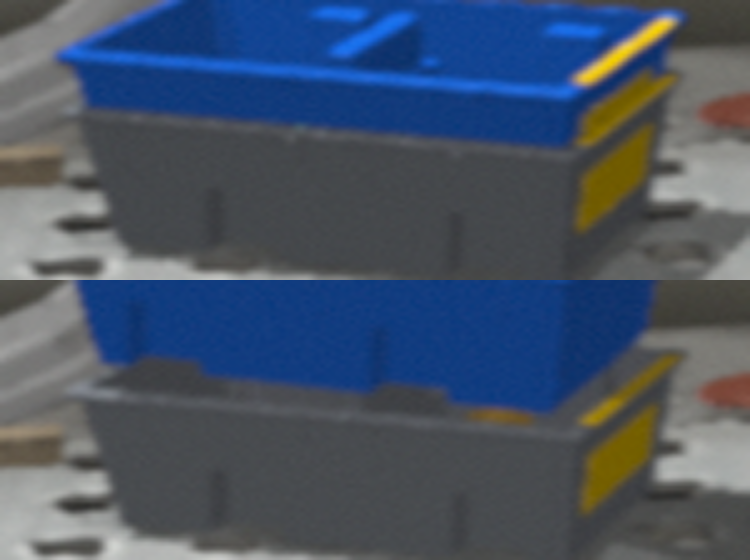

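>>> {"op": "servo_tool", "data": {
  "moves": [
    [[0.008, 0, -0.005, 0], [0.01, 0, 0, 0], [0.01, 0, 0, 0], [0.005, 0, 0, 0], [0.002, 0, 0, 0], [0, 0, 0, 0], [0, 0, 0, 0], [0, 0, 0, 0]]
  ]
}}

```text
time_s: 32.2
ee_pos: [0.5595, -0.1725, 0.1409]
ee_rot: [0.703, 0.149, 0.683, -0.13]
force: [-1.1, -1.0, 2.5]
gripper_width: 0.0128
```

```bash
python3 - <<'E'
from h import *
st(-22.7,[.5588,-.1732,.14])
cv2.imwrite('pics/s15.png',cv2.resize(viewer.camera('side')[150:280,210:380],None,fx=4.5,fy=4.5,interpolation=cv2.INTER_CUBIC))
E
```

```text
t 32.2 p [ 0.5595 -0.1725  0.1409] jaw -22.75 tilt [ 0.032  0.021 -0.999] q [-0.1   0.58  0.53  1.83 -0.44  0.82  0.26] F [-1.1 -1.   2.5] w 0.0128
 shift units [ 0.002 -0.002 -0.001]
  if turned first [ 0.002 -0.002 -0.001]
 twist units -0.0003
```

View pics/s15.png

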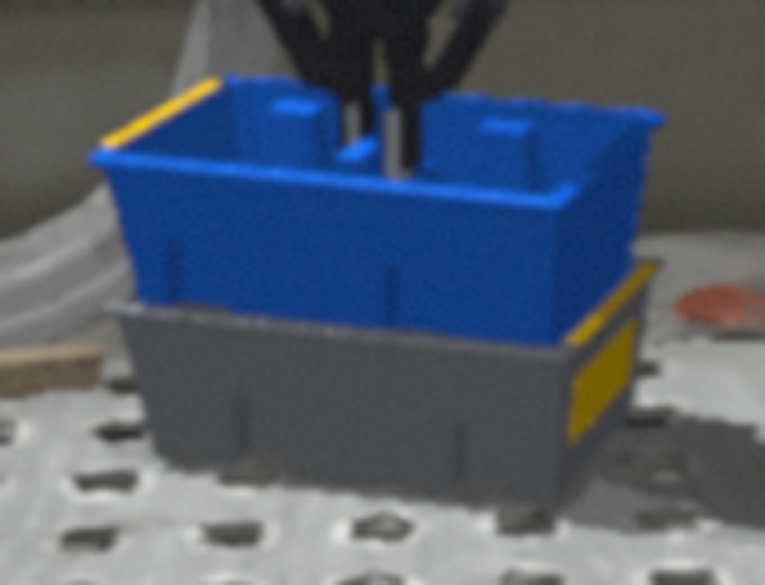

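>>> {"op": "servo_tool", "data": {
  "moves": [
    [[0, 0, 0, 0], [0, 0, 0, 0], [0, 0, 0, 0], [0, 0, 0, 0], [-0.02, 0, 0, 0], [-0.05, 0, 0, 0], [-0.08, 0, 0, 0], [-0.08, 0, 0, 0]]
  ],
  "fingers": -1
}}

```text
time_s: 33.05
ee_pos: [0.5537, -0.1736, 0.2556]
ee_rot: [0.7, 0.148, 0.687, -0.13]
force: [0.9, 0.7, 0.5]
gripper_width: 0.0855
```

>>> {"op": "servo_tool", "data": {
  "moves": [
    [[-0.02, 0.02, 0, 0], [0, 0.05, 0, 0], [0, 0.05, 0, 0], [0, 0.02, 0, 0], [0, 0, 0, 0], [0, 0, 0, 0], [0, 0, 0, 0], [0, 0, 0, 0]]
  ]
}}

```text
time_s: 33.85
ee_pos: [0.5816, -0.1123, 0.2767]
ee_rot: [0.703, 0.15, 0.682, -0.133]
force: [0.1, 0.1, 1.0]
gripper_width: 0.0852
```

```bash
python3 - <<'E'
from h import *
st(); import pickle; pickle.dump(env.get_state(),open('s16.pkl','wb'))
cv2.imwrite('pics/w16.png',viewer.camera('wrist'))
cv2.imwrite('pics/s16.png',cv2.resize(viewer.camera('side')[150:280,210:380],None,fx=4.5,fy=4.5,interpolation=cv2.INTER_CUBIC))
E
```

```text
t 33.85 p [ 0.5816 -0.1123  0.2767] jaw -23.05 tilt [ 0.033  0.017 -0.999] q [-0.27  0.46  0.62  1.64 -0.32  1.12  0.03] F [0.1 0.1 1. ] w 0.0852
```

View pics/w16.png

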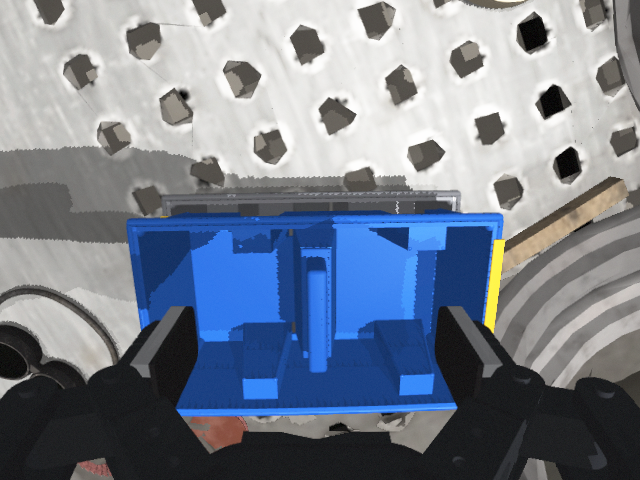

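View pics/s16.png

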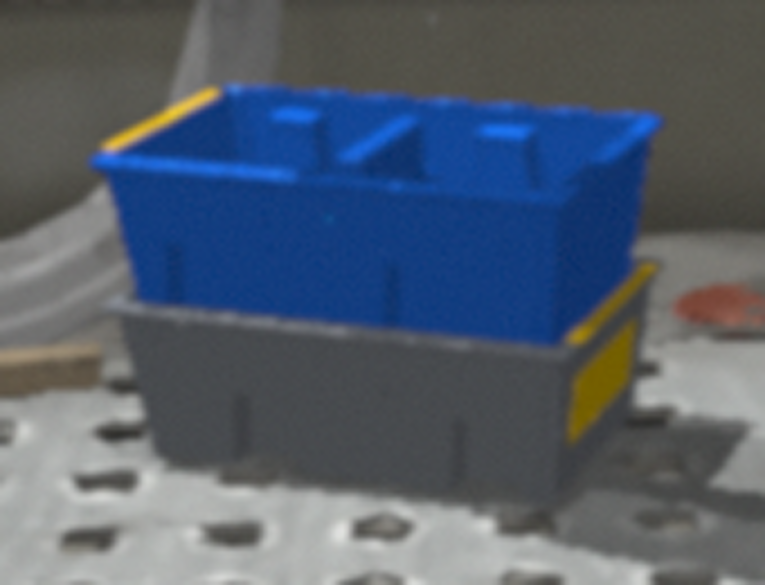

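```bash
python3 - <<'E'
from h import *
import pickle; s=pickle.load(open('s16.pkl','rb'))
# tote axes corners: yellow end dir = +y
cs=np.array([[95,158],[568,200],[660,120],[225,88]])/4.5+[210,150]-.4
cw=np.array([[129,216],[501,214],[457,411],[178,413]],float)
# tote frame: yaw such that +y = far end. corners: A far/+Y side(left front in side), B near/+Yside, C near/-Y side, D far/-Yside
def corners(v):
    M=R.from_euler('ZXY',v[3:6]).as_matrix()
    L=np.array([[-.076,.123,.086],[-.076,-.123,.086],[.076,-.123,.086],[.076,.123,.086]])
    return L@M.T+v[:3]
def res(v,use):
    P=corners(v); r=[]
    if 's' in use: r.append(proj(P,'side')-cs)
    if 'w' in use: r.append(proj(P[[1,0,3,2]],'wrist',s)-cw)
    return np.concatenate(r).ravel()
v0=[.56,-.173,.076,np.radians(-22.7-90),0,0]
for u in ('s','w','sw'):
    o=least_squares(res,v0,args=(u,)); print(u,o.x[:3].round(4),np.degrees(o.x[3:]).round(2),'rms',np.sqrt(np.mean(o.fun**2)).round(2))
for p in ([318,265],[317,372]): print(atz(np.array(p,float),.162,'wrist',s))
E
```

```text
s [ 0.558  -0.1769  0.0732] [-110.59    0.68    0.73] rms 0.1
w [ 0.5612 -0.1772  0.0648] [-112.55    1.72    2.  ] rms 9.03
sw [ 0.5609 -0.1765  0.0669] [-112.63    1.06    2.04] rms 6.63
[ 0.5775777  -0.13521393]
[ 0.54472161 -0.21074039]
```

>>> {"op": "servo_tool", "data": {
  "moves": [
    [[0, 0.05, -0.025, 0], [0.005, 0.08, -0.039, 0], [0.01, 0.08, -0.039, 0], [0.012, 0.08, -0.039, 0], [0.012, 0.08, -0.039, 0], [0.012, 0.08, -0.039, 0], [0.012, 0.08, -0.039, 0], [0.012, 0.08, -0.039, 0]]
  ]
}}

```text
time_s: 34.75
ee_pos: [0.5686, 0.2255, 0.2444]
ee_rot: [0.704, 0.156, 0.679, -0.141]
force: [-0.1, 0.4, 0.8]
gripper_width: 0.0856
```

```bash
python3 - <<'E'
from h import *
st(None,[.558,.378,.15])
E
```

```text
t 34.75 p [0.5686 0.2255 0.2444] jaw -24.29 tilt [ 0.039  0.013 -0.999] q [-0.84  0.51  0.61  1.65 -0.33  1.05 -0.56] F [-0.1  0.4  0.8] w 0.0856
 shift units [ 0.192  0.264 -0.15 ]
```

>>> {"op": "servo_tool", "data": {
  "moves": [
    [[0.04, 0.07, -0.04, 0], [0.04, 0.065, -0.038, 0], [0.04, 0.055, -0.03, 0], [0.03, 0.035, -0.02, 0], [0.02, 0.015, -0.006, 0], [0, 0, 0, 0], [0, 0, 0, 0], [0, 0, 0, 0]]
  ]
}}

```text
time_s: 35.55
ee_pos: [0.5602, 0.371, 0.1574]
ee_rot: [0.704, 0.155, 0.678, -0.14]
force: [-0.2, 0.5, -0.5]
gripper_width: 0.0854
```

```bash
python3 - <<'E'
from h import *
st(None,[.558,.378,.032])
cv2.imwrite('pics/w17.png',viewer.camera('wrist'))
E
```

```text
t 35.55 p [0.5602 0.371  0.1574] jaw -24.14 tilt [ 0.04   0.012 -0.999] q [-0.98  0.68  0.56  1.59 -0.41  0.95 -0.71] F [-0.2  0.5 -0.5] w 0.0854
 shift units [ 0.251  0.004 -0.018]
```

View pics/w17.png

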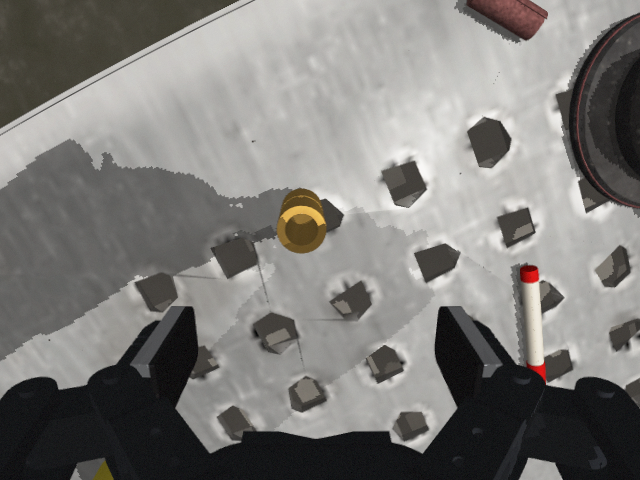

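```bash
python3 - <<'E'
from h import *
print(atz(np.array([302,229.]),.062,'wrist')); st(None,[.558,.378,.032])
E
```

```text
[0.55964371 0.37886485]
t 35.6 p [0.5605 0.3706 0.1577] jaw -24.17 tilt [ 0.041  0.012 -0.999] q [-0.98  0.68  0.56  1.59 -0.41  0.95 -0.71] F [-0.5 -0.5  0.3] w 0.0856
 shift units [ 0.251  0.004 -0.019]
```

>>> {"op": "servo_tool", "data": {
  "moves": [
    [[0.02, 0.004, -0.016, 0], [0.05, 0, 0, 0], [0.05, 0, 0, 0], [0.05, 0, 0, 0], [0.03, 0, 0, 0], [0.02, 0, 0, 0], [0.01, 0, 0, 0], [0, 0, 0, 0]]
  ]
}}

```text
time_s: 36.4
ee_pos: [0.5607, 0.3756, 0.0419]
ee_rot: [0.706, 0.159, 0.676, -0.141]
force: [0.3, -0.0, 1.0]
gripper_width: 0.0853
```

```bash
python3 - <<'E'
from h import *
st(None,[.559,.377,.032])
E
```

```text
t 36.4 p [0.5607 0.3756 0.0419] jaw -24.53 tilt [ 0.047  0.017 -0.999] q [-0.94  0.8   0.47  1.69 -0.5   0.72 -0.65] F [ 0.3 -0.   1. ] w 0.0853
 shift units [ 0.02   0.    -0.005]
```

Slightly lower, then close.

>>> {"op": "servo_tool", "data": {
  "moves": [
    [[0.01, 0.002, -0.003, 0], [0.008, 0, 0, 0], [0, 0, 0, 0], [0, 0, 0, 0], [0, 0, 0, 0], [0, 0, 0, 0], [0, 0, 0, 0], [0, 0, 0, 0]]
  ],
  "fingers": 1
}}

```text
time_s: 37.2
ee_pos: [0.5614, 0.3784, 0.035]
ee_rot: [0.707, 0.16, 0.675, -0.139]
force: [0.1, 0.0, -1.5]
gripper_width: 0.029
```

```bash
python3 - <<'E'
from h import *
st()
E
```

```text
t 37.2 p [0.5614 0.3784 0.035 ] jaw -24.52 tilt [ 0.05   0.02  -0.999] q [-0.94  0.81  0.46  1.69 -0.51  0.7  -0.65] F [ 0.1  0.  -1.5] w 0.029
```

>>> {"op": "servo_tool", "data": {
  "moves": [
    [[-0.03, 0, 0, 0], [-0.07, 0, 0, 0], [-0.08, 0, 0, 0], [-0.08, -0.02, 0, 0], [-0.08, -0.04, 0.01, 0], [-0.06, -0.06, 0.02, 0], [-0.03, -0.08, 0.02, 0], [0, -0.08, 0.02, 0]]
  ]
}}

```text
time_s: 38.0
ee_pos: [0.5235, 0.2329, 0.2597]
ee_rot: [0.708, 0.159, 0.675, -0.136]
force: [-0.1, -0.6, -1.6]
gripper_width: 0.0287
```

```bash
python3 - <<'E'
from h import *
st();rows([.502,-.15,.25],-22.7,9)
E
```

```text
t 38.0 p [0.5235 0.2329 0.2597] jaw -24.12 tilt [ 0.052  0.022 -0.998] q [-0.93  0.43  0.64  1.74 -0.3   1.01 -0.61] F [-0.1 -0.6 -1.6] w 0.0287
rows 9
[0.0, -0.08, 0.03, -0.0009]
[0.0, -0.08, 0.03, -0.0009]
[0.0, -0.08, 0.03, -0.0009]
[0.0, -0.08, 0.03, -0.0009]
[0.0, -0.08, 0.029, -0.0009]
[0.0, -0.08, 0.029, -0.0009]
[0.0, -0.08, 0.029, -0.0009]
[0.0, -0.08, 0.029, -0.0009]
[0.0, -0.08, 0.029, -0.0009]
```

>>> {"op": "servo_tool", "data": {
  "moves": [
    [[-0.002, -0.08, 0.03, -0.001], [-0.002, -0.08, 0.03, -0.001], [-0.002, -0.08, 0.03, -0.001], [-0.002, -0.08, 0.03, -0.001], [0, -0.08, 0.029, -0.001], [0, -0.08, 0.029, -0.001], [0, -0.08, 0.029, -0.001], [0, -0.05, 0.02, 0]]
  ]
}}

```text
time_s: 38.8
ee_pos: [0.5014, -0.1088, 0.2653]
ee_rot: [0.713, 0.155, 0.672, -0.126]
force: [0.5, 0.3, -0.5]
gripper_width: 0.0287
```

```bash
python3 - <<'E'
from h import *
st(-22.7,[.502,-.15,.25])
E
```

```text
t 38.8 p [ 0.5014 -0.1088  0.2653] jaw -23.07 tilt [ 0.065  0.028 -0.998] q [-0.35  0.33  0.68  1.87 -0.31  0.98  0.07] F [ 0.5  0.3 -0.5] w 0.0287
 shift units [ 0.028 -0.077  0.032]
  if turned first [ 0.028 -0.077  0.031]
 twist units -0.002
```

>>> {"op": "servo_tool", "data": {
  "moves": [
    [[0, -0.03, 0.014, 0], [0, -0.03, 0.012, 0], [0, 0, 0, 0], [0, 0, 0, 0], [0, 0, 0, 0], [0, 0, 0, 0], [0, 0, 0, 0], [0, 0, 0, 0]]
  ]
}}

```text
time_s: 39.6
ee_pos: [0.4993, -0.1466, 0.2695]
ee_rot: [0.714, 0.158, 0.67, -0.128]
force: [-0.6, -0.6, -0.4]
gripper_width: 0.0291
```

```bash
python3 - <<'E'
from h import *
st(-22.7,[.502,-.15,.25])
cv2.imwrite('pics/w18.png',viewer.camera('wrist'))
st(-22.7,[.502,-.15,.12])
E
```

```text
t 39.6 p [ 0.4993 -0.1466  0.2695] jaw -23.51 tilt [ 0.07   0.029 -0.997] q [-0.27  0.34  0.69  1.85 -0.32  1.    0.14] F [-0.6 -0.6 -0.4] w 0.0291
 shift units [ 0.039 -0.006  0.006]
  if turned first [ 0.039 -0.006  0.006]
 twist units -0.0045
t 39.65 p [ 0.4994 -0.1465  0.2694] jaw -23.51 tilt [ 0.07   0.029 -0.997] q [-0.27  0.34  0.69  1.85 -0.32  1.    0.14] F [ 0.1  0.4 -2.2] w 0.029
 shift units [ 0.298 -0.02  -0.008]
  if turned first [ 0.298 -0.02  -0.008]
 twist units -0.0045
```

View pics/w18.png

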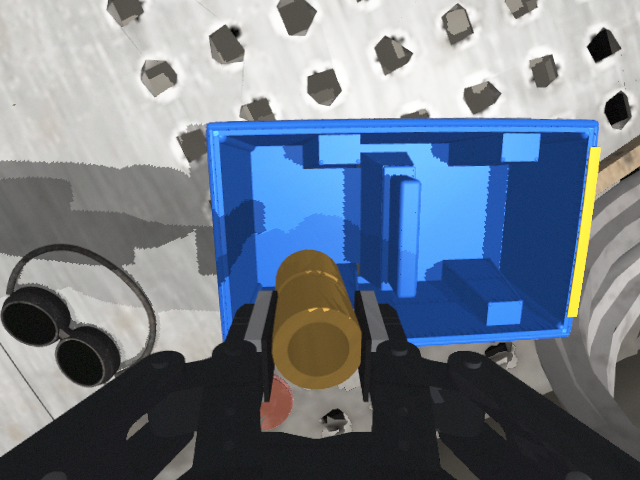

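>>> {"op": "servo_tool", "data": {
  "moves": [
    [[0.02, -0.02, -0.008, 0], [0.06, 0, 0, 0], [0.06, 0, 0, 0], [0.06, 0, 0, 0], [0.05, 0, 0, 0], [0.03, 0, 0, 0], [0.01, 0, 0, 0], [0, 0, 0, 0]]
  ]
}}

```text
time_s: 40.45
ee_pos: [0.4973, -0.1538, 0.1154]
ee_rot: [0.713, 0.158, 0.67, -0.13]
force: [0.2, 0.2, -1.0]
gripper_width: 0.0289
```

```bash
python3 - <<'E'
from h import *
st(-22.7,[.502,-.15,.114])
E
```

```text
t 40.45 p [ 0.4973 -0.1538  0.1154] jaw -23.58 tilt [ 0.067  0.026 -0.997] q [-0.12  0.53  0.53  2.05 -0.53  0.64  0.36] F [ 0.2  0.2 -1. ] w 0.0289
 shift units [0.004 0.01  0.005]
  if turned first [0.004 0.01  0.006]
 twist units -0.0049
```

>>> {"op": "servo_tool", "data": {
  "moves": [
    [[0.003, 0.006, 0.004, 0], [0.003, 0, 0, 0], [0.003, 0, 0, 0], [0, 0, 0, 0], [0, 0, 0, 0], [0, 0, 0, 0], [0, 0, 0, 0], [0, 0, 0, 0]]
  ]
}}

```text
time_s: 41.25
ee_pos: [0.5023, -0.1524, 0.1141]
ee_rot: [0.715, 0.158, 0.668, -0.13]
force: [0.7, 0.2, -1.6]
gripper_width: 0.0289
```

```bash
python3 - <<'E'
from h import *
st(-22.7,[.502,-.15,.114])
cv2.imwrite('pics/w19.png',viewer.camera('wrist'))
E
```

```text
t 41.25 p [ 0.5023 -0.1524  0.1141] jaw -23.56 tilt [ 0.073  0.025 -0.997] q [-0.12  0.53  0.52  2.04 -0.53  0.63  0.36] F [ 0.7  0.2 -1.6] w 0.0289
 shift units [ 0.     0.004 -0.003]
  if turned first [ 0.     0.004 -0.002]
 twist units -0.0048
```

View pics/w19.png

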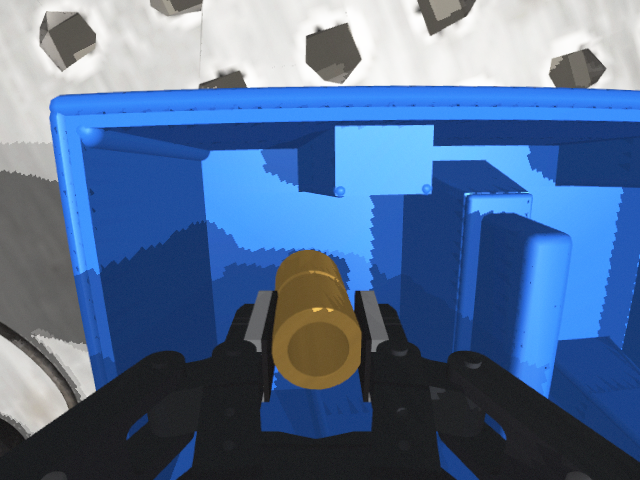

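>>> {"op": "servo_tool", "data": {
  "moves": [
    [[0.004, 0, 0, 0], [0.004, 0, 0, 0], [0, 0, 0, 0], [0, 0, 0, 0], [0, 0, 0, 0], [0, 0, 0, 0], [0, 0, 0, 0], [0, 0, 0, 0]]
  ]
}}

```text
time_s: 42.1
ee_pos: [0.5026, -0.152, 0.1122]
ee_rot: [0.716, 0.159, 0.668, -0.129]
force: [-1.1, 0.5, 3.3]
gripper_width: 0.0286
```

>>> {"op": "servo_tool", "data": {
  "moves": [
    [[0, 0, 0, 0], [0, 0, 0, 0], [0, 0, 0, 0], [-0.02, 0, 0, 0], [-0.04, 0, 0.002, 0], [-0.06, 0, 0.003, 0], [-0.07, 0, 0.004, 0], [-0.07, 0, 0.004, 0]]
  ],
  "fingers": -0.15
}}

```text
time_s: 42.9
ee_pos: [0.4954, -0.1577, 0.244]
ee_rot: [0.712, 0.159, 0.672, -0.13]
force: [1.2, 0.2, -0.4]
gripper_width: 0.0489
```

>>> {"op": "servo_tool", "data": {
  "moves": [
    [[-0.03, 0.03, 0, 0], [0, 0.07, -0.03, 0], [0, 0.08, -0.04, 0], [0, 0.08, -0.04, 0], [0, 0.08, -0.04, 0], [0, 0.08, -0.04, 0], [0, 0.04, -0.02, 0], [0, 0, 0, 0]]
  ]
}}

```text
time_s: 43.7
ee_pos: [0.4893, 0.0993, 0.2762]
ee_rot: [0.714, 0.161, 0.668, -0.133]
force: [0.8, -0.7, -0.4]
gripper_width: 0.0494
```

```bash
python3 - <<'E'
from h import *
st()
cv2.imwrite('pics/t20.png',viewer.camera('top'))
cv2.imwrite('pics/s20.png',viewer.camera('side'))
a=cv2.imread('pics/t20.png');b=cv2.imread('pics/s20.png')
cv2.imwrite('pics/t20c.png',cv2.resize(a[140:290,390:540],None,fx=4,fy=4,interpolation=cv2.INTER_CUBIC))
cv2.imwrite('pics/s20c.png',cv2.resize(b[150:280,210:380],None,fx=4.5,fy=4.5,interpolation=cv2.INTER_CUBIC))
E
```

```text
t 43.7 p [0.4893 0.0993 0.2762] jaw -24.12 tilt [ 0.073  0.026 -0.997] q [-0.82  0.28  0.69  1.9  -0.24  0.96 -0.44] F [ 0.8 -0.7 -0.4] w 0.0494
```

View pics/t20.png

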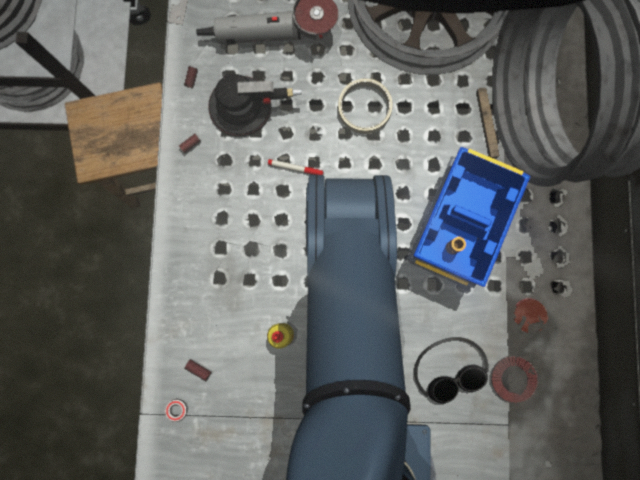

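View pics/t20c.png

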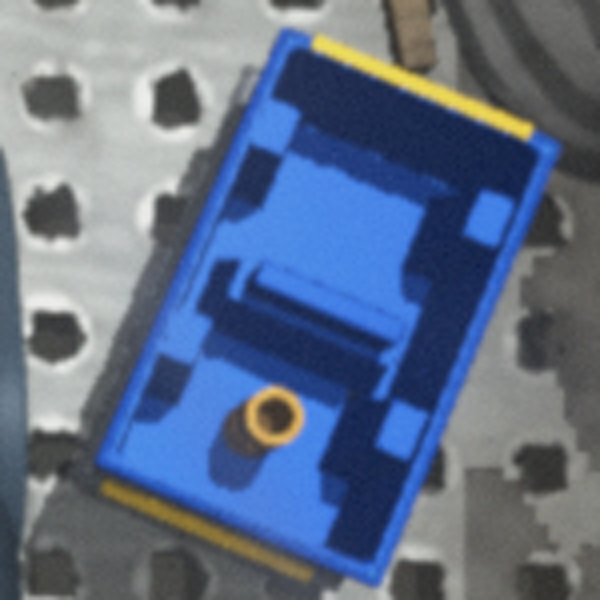

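View pics/s20c.png

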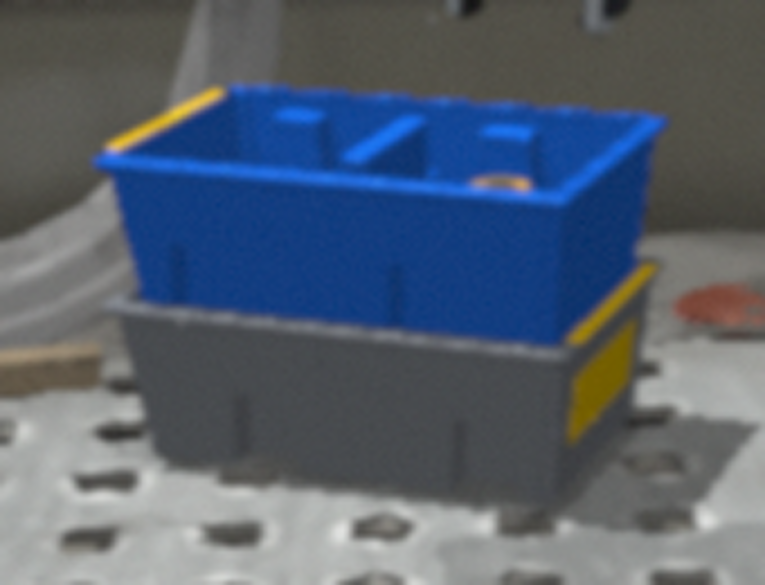

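View pics/s20.png

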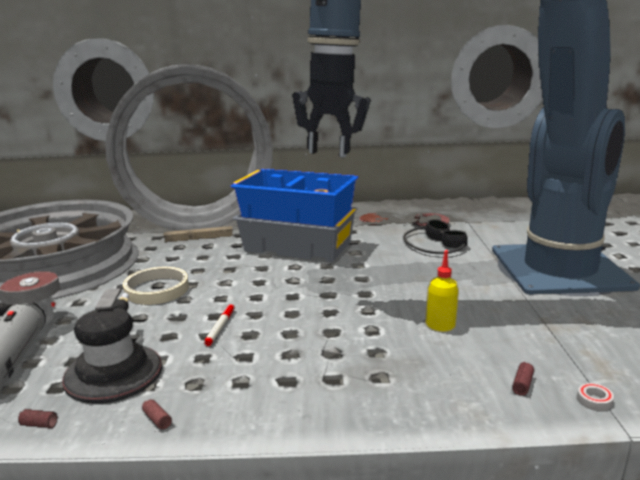

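```bash
python3 - <<'E'
from h import *
cs=np.array([[98,158],[568,200],[664,119],[228,87]])/4.5+[210,150]-.4
ct=np.array([[290,28],[98,460],[378,583],[560,147]])/4+[390,140]-.4
def corners(v):
    M=R.from_euler('ZXY',v[3:6]).as_matrix()
    L=np.array([[-.076,.123,.086],[-.076,-.123,.086],[.076,-.123,.086],[.076,.123,.086]])
    return L@M.T+v[:3]
for u in ('s','t','st'):
    f=lambda v:np.concatenate(([proj(corners(v),'side')-cs] if 's' in u else [])+([proj(corners(v),'top')-ct] if 't' in u else [])).ravel()
    o=least_squares(f,[.56,-.173,.076,np.radians(-112.7),0,0]); print(u,o.x[:3].round(4),np.degrees(o.x[3:]).round(2),np.sqrt(np.mean(o.fun**2)).round(2))
# sanity: same fit on the initial nested pose
cs0=np.array([[40,147],[550,190],[655,97],[192,52]])/5+[225,175]-.4
f=lambda v:(proj(corners(v),'side')-cs0).ravel()
o=least_squares(f,[.56,-.173,.034,np.radians(-112.7),0,0]); print('initial',o.x[:3].round(4),np.degrees(o.x[3:]).round(2))
E
```

```text
s [ 0.5565 -0.1765  0.0736] [-111.07    0.55    0.49] 0.21
t [ 0.5589 -0.1775  0.0676] [-112.97    1.02    1.17] 0.26
st [ 0.5564 -0.1762  0.0736] [-112.64    0.24    0.59] 0.67
initial [ 0.5572 -0.1931  0.0262] [-1.1213e+02  3.0000e-02 -0.0000e+00]
```

```bash
python3 - <<'E'
from h import *
print(env.sign_off())
E
```

```text
the job is handed in; nothing more can be done
None
```

The job is finished and handed in at about 43.8 s of the 72 s allowed.

I lifted the blue tote out and set it on the free worktop. One spacer went upright in the grey tote's yellow-side bay. I then put the blue tote back end for end on the lugs and stood the other spacer upright in it, in the bay away from its yellow end.

**Last checks**
- **Stacking:** the yellow ends are opposite. The blue tote sits inside the grey rim at stacking height: fits to the side picture, alone and with the top one, put its underside at about 74 mm, against 76 mm expected. The top picture alone gave 68 mm. The fits gave tilts of 0.2 to 1.2°, which is within picture-reading error.
- **Spacers:** both stood upright when last seen. The one in the grey tote was last seen just after I placed it, because the blue tote now covers it.
- **Other things on the bench:** the marker and oil bottle are where they were, and the gripper was clear of everything.

**What went less well**
- **Contact with the grey tote:** on the first try at setting the blue tote back, I came in about 11 mm off and touched the grey rim with about 2 N sideways. I lifted, corrected and set it down cleanly. The side pictures suggest the grey tote may have shifted by about 1 px (1–2 mm), either then or at the first lift-out. The top picture after the lift-out showed almost none.
- **Tool tilt:** the tool slowly drifted up to about 4.5° from vertical, which the moves could not correct. I allowed for it, and the totes and spacers settled level on release.

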